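# Seat a sharpening stone in the bench clamp and hold it with the ratchet trigger

## Task

Stand the ceramic sharpening stone fully home in the square well of the bench clamp and let go of it. Then pump the clamp's trigger, pulling it towards the fixed handle and letting it spring back, until the jaw reaches the stone (do not push the jaw itself and leave the other things where they are). Finish while still holding the trigger pulled, with the jaw's sprung pad pressed about half way in against the stone: firmly held, but never with the pad driven to its stop, which would crack the stone.

Things in the scene. Friction and masses are not known exactly. Their poses are not given: they have to be found in the camera images.
- stone: White brittle ceramic sharpening stone: square bar 22 x 22 x 90 mm, 60 to 130 g, standing loose and upright on the worktop in front of the clamp. Its foot is stepped in to 18 x 18 mm over the last 4 mm as a lead-in. Origin: centre of its underside; z up along its length, x and y square to its sides.
- clamp: Ratchet bar clamp screwed to the worktop, base plate 80 x 310 x 12 mm. Origin on the worktop near its middle; z up, y along the bar from handle (-y) to well (+y). Its frame, mm: well centre y=100; round-nosed anvil post behind it from y=113, 18 wide, top z=77; grey housing y=-150 to -45, 34 wide, top z=70; fixed grey handle y=-142, 20 thick, top z=129; black trigger lever in front of the handle.
- well_floor (a point): Centre of the square well's floor, 12 mm above the worktop, axes as the clamp's. The well is 24.5 x 24.5 mm inside, 44 x 44 mm outside, 30 mm deep, flared 5 mm all round at its mouth (42 mm above the worktop). Seated, the stone stands 60 mm out of it, top 102 mm above the worktop, with about 1 mm of play on every side.
- trigger_front (a point): Middle of the trigger's front face (towards the jaw), 65 mm from its pivot, 20 mm below its top end, about 120 mm above the worktop; moves with the trigger. The trigger is an upright black lever 26 mm wide (clamp x), 14 mm thick, pivot at y=-85, z=58 mm in the clamp's frame. Pull it towards the clamp's -y, 3 to 5 N while the jaw runs free; each newton on the stone adds 0.7 N.
- trigger (a joint): Trigger angle, rad: 0 = let go, leaning 0.2 forward (towards the well); grows as it is pulled towards the handle, to a hard stop at 0.45 (29 mm of travel at trigger_front). A spring returns it within about half a second.
- jaw (a joint): Jaw advance towards the well, m: 0 to 0.060, starts at 0 to 0.020. A full pull gives 14 to 20 mm (44 mm per rad, less up to one 5 mm tooth lost at its start). A 2.5 N friction brake keeps its place as the trigger springs back, but cannot keep a squeeze: let go, only 2.5 N stays on the stone. Dark steel head 30 mm wide, top z=88 mm, front at clamp y = 22 mm plus this value.
- pad (a joint): How far the jaw's sprung pad is pushed back into the jaw, m: 0 = fully out, hard stop at 0.014. Spring 1.2 N per mm, so half way (0.007) presses 8.4 N on the stone.
- pad_face (a point): Middle of the pad's front face, a black rubber disc 22 mm across on a bright stem, 68 mm above the worktop. With the pad out it stands 22 mm in front of the jaw head, at clamp y = 44 mm plus the jaw's value. The seated stone's near face is at about clamp y = 89 mm (1 to 2 mm more once pushed against the anvil).
- oil: Bystander: white plastic oil bottle, 48 mm across, 130 mm tall. Origin: centre of its underside. Leave it alone.
- beaker: Bystander: open steel beaker, 72 mm across, 75 mm tall. Origin: centre of its underside. Leave it alone.
- jar: Bystander: low glass jar with a steel lid, 60 mm across, 60 mm tall. Origin: centre of its underside. Leave it alone.
Not all that is in view belongs to the job. There is more than one size of the stone; the one meant has the size given above.

How it is judged:
By the outcome, as a careful person would: the job done as asked, in the order asked, and still so for the second after the job is handed in, while the arm keeps its last pose, push and grip.
It also fails if it takes over 61 s, if anything falls off the work surface, if the arm or the gripper's body presses on something with over 40 N, if the wrist force passes 120 N, or if a joint passes its speed limit or range.

## Robot

A 6-joint arm with a two-finger parallel gripper is mounted at the origin on the work surface. World frame = base frame: x ahead of the robot, y to its left, z up, the work surface at z = 0. Lengths are in m, angles in degrees, forces in N, time in s.
With the tool pointing down it reaches from about 0.35 to 0.875 m from the base axis. Payload 4.2 kg.
Tool frame: the origin (TCP) lies midway between the tips of the shut fingers; the grasp point (between the pads) lies r.grasp_offset behind it (r.grasp_offset is the distance from the TCP to the grasp point, in m); z points along the fingers, y is the direction in which the jaws open and shut (so a half turn about z gives the same grasp; the last joint's range is limited). The gripper opens to 87 mm and grips with 3 to 60 N. Pads are 19 mm wide; open, the fingers measure 117 mm over their backs; the gripper's body (75 mm by 190 mm) begins 51 mm behind the grasp point.
Start: joints at [90.275, 22.042, 0.453, 0, -68.411, -14.817], TCP at [0.157, 0.605, 0.223] pointing down, gripper open.
Joint ranges: [-179.83, 179.83], [-69.29, 118.12], [-61.27, 80.66], [-181.25, 117.63], [-171.15, -9.14], [-177.46, 177.46]. Speed limits (degrees/s): [159.86, 159.86, 180, 180, 180, 180].

## Interface

Orientations are given as a 3x3 rotation matrix whose columns are the frame's x, y, z axes.
In Python, from station import sense, optics, r gives the robot as it stands. The module is installed in compiled form; this text tells all that it offers.
- The arm moves only by the tool servo_tool, never from a script. Its argument "deltas" is a list of rows, each an object with "slide": the shift along the tool's x, y, z in units of 25 mm (1.0 is 25 mm), a list of three; "spin": the turn about the tool's z in units of 8 degrees (1.0 is 8 degrees). A call has 1 to 10 rows; each row shifts and turns the pose as measured when the row begins, along the tool's axes as they then stand; what a row does not reach is not made up. A row lasts 1/10 s, in which the tool goes at most 50 mm and 8.59 degrees, less where a joint would pass 70% of its speed; a pose out of reach is approached as far as the arm can. A call is refused whole if a number of a shift passes 1 or a number of a turn 1, either way. A call with a gripper value outside its range is refused whole. "gripper" is the closure in counts, from 0 (fully open) to 255 (shut), set as the call begins (left out, the last holds). The fingers move at their own pace and stop on an object; the grip force is fixed at half the most. Time passes only in rows, so rows that do not move let the fingers close. It gives the time, the measured TCP pose, the force and the opening at its end, in the units of the state.
- sense(): the state, without advancing time (a new reading comes with each control period).
- optics.capture(name): name is "scene" or "top" or "wrist"; returns a dict with "frame" (420x560x3 uint8, red, green, blue), "camera_matrix" (3x3 intrinsics, pixels), "eye" and "rotation" of the camera in the world. Camera axes: x right, y down, z forward; pixel columns grow to the right and rows downward; lengths in m; the calibration is good to about 2 mm. The wrist camera is an equidistant fisheye: a pixel r from the principal point sees the ray r / f radians off the axis. A picture is of the moment at which its call begins. There is no depth.
- r.finish_job(): hands the job in, once; it reports no verdict.
The state is a dict: "time_s": time; "joints": joint angles; "joint_velocities": joint speeds; "effort": joint torques, N m; "tcp_pos": TCP position; "ee_rot": TCP orientation; "wrist_force": force on the tool from outside, world axes, zero at the start; "moment": the same for the moment, N m; "gripper_width": opening from 0.0 (shut) to 1.0 (fully open).
Only numpy, scipy, OpenCV 4.12 (cv2) and the standard library are available. Lean on these libraries where they do the work, as an engineer would, in place of code of your own. Each camera call takes 0.05 s, during which the arm holds its last target.

## Working session

There is one attempt and no reset: what is moved stays moved. The work goes in short steps, Python scripts to look and compute and a tool call to move; the robot and the scene stay as the last step left them, time stands still between calls to the robot, and variables do not carry over. Pictures are saved under pics/ and viewed, and the job is handed in when it is done.

Besides the shell and the picture viewer there is one more tool, called after "Call:" in YAML: its name, and indented under it one key for each argument. servo_tool: Moves the arm, as the interface text tells. Its arguments: {"type":"object","properties":{"deltas":{"type":"array"},"gripper":{"type":"number"}},"required":["deltas"]}

```bash
mkdir -p pics; python3 - <<'E'
from station import sense, optics, r
import cv2
s=sense(); print({k:(v if not hasattr(v,'round') else v) for k,v in s.items()}); print(r.grasp_offset)
for n in ("scene","top","wrist"):
    c=optics.capture(n); cv2.imwrite(f"pics/{n}0.png",c["frame"][:,:,::-1]); print(n,c["camera_matrix"],c["eye"],c["rotation"])
E
```

```text
{'time_s': 0.0, 'joints': array([ 9.02753180e+01,  2.20906321e+01,  3.79278638e-01, -2.94576935e-02,
       -6.84123188e+01, -1.48171280e+01]), 'joint_velocities': array([ 0.06406362,  0.08732487,  0.05317869, -0.08446835, -0.03256403,
       -0.02383785]), 'effort': array([-8.56093102e-04, -3.90659451e+01,  1.87404907e+01,  4.21999678e+00,
        1.09770408e-02, -1.94556237e-04]), 'tcp_pos': array([0.15675108, 0.60438904, 0.22145635]), 'ee_rot': array([[ 9.67917053e-01, -2.51269498e-01, -4.67692892e-04],
       [-2.51269917e-01, -9.67914645e-01, -2.16071362e-03],
       [ 9.02346257e-05,  2.20890871e-03, -9.99997556e-01]]), 'wrist_force': array([-0.05752488, -1.28668484,  0.80274569]), 'moment': array([ 0.02033652,  0.01576975, -0.02885541]), 'gripper_width': 1.002088510791919}
0.0187
scene [[536.00293641   0.         283.23844683]
 [  0.         536.00293641 204.20908261]
 [  0.           0.           1.        ]] [1.08556845 0.74411654 0.7778345 ] [[-0.8154492   0.34228359 -0.46678105]
 [ 0.57881251  0.48821589 -0.65316256]
 [ 0.0043231  -0.80279959 -0.59623328]]
top [[454.69992242   0.         280.44017931]
 [  0.         454.69992242 208.77407893]
 [  0.           0.           1.        ]] [0.40891501 0.00901029 1.38736158] [[-0.0186776  -0.99336296  0.11349529]
 [-0.99972747  0.01696499 -0.01603688]
 [ 0.01400499 -0.11376388 -0.9934091 ]]
wrist [[325.1922621    0.         273.22150949]
 [  0.         325.1922621  206.56367724]
 [  0.           0.           1.        ]] [0.221332   0.58731229 0.38447231] [[-0.25237742 -0.93758564 -0.23924633]
 [-0.96762604  0.24513864  0.06005735]
 [ 0.00233961  0.2466581  -0.96909974]]
```

View pics/scene0.png

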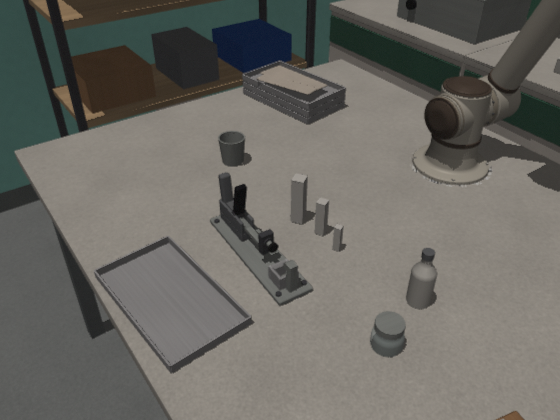

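View pics/top0.png

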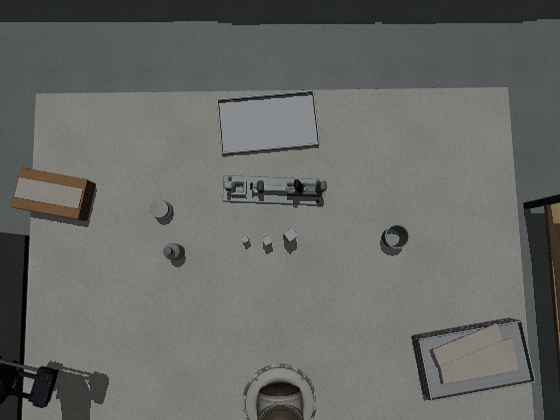

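View pics/wrist0.png

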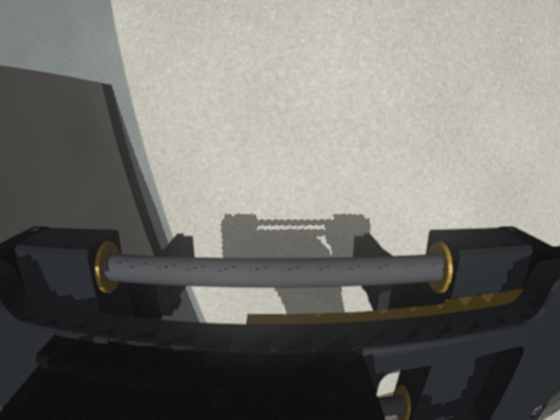

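```bash
cat > h.py <<'E'
import numpy as np, cv2
from station import sense, optics, r
def save(name,fn,box=None,s=1):
    c=optics.capture(name); im=c["frame"][:,:,::-1]
    np.savez(f"pics/{fn}.npz",**c)
    crop(fn,box,s,im)
    return c
def crop(fn,box,s,im):
    if box: im=im[box[1]:box[3],box[0]:box[2]]
    im=cv2.resize(im,None,fx=s,fy=s,interpolation=cv2.INTER_CUBIC)
    cv2.imwrite(f"pics/{fn}.png",im)
def ray(c,uv,fish=False):
    K=c["camera_matrix"]; x=(uv[0]-K[0,2])/K[0,0]; y=(uv[1]-K[1,2])/K[1,1]
    if fish:
        t=np.hypot(x,y); d=np.array([x/t*np.sin(t),y/t*np.sin(t),np.cos(t)]) if t>0 else np.array([0,0,1.])
    else: d=np.array([x,y,1.]); d/=np.linalg.norm(d)
    return c["eye"],c["rotation"]@d
def proj(c,P,fish=False):
    p=c["rotation"].T@(np.asarray(P)-c["eye"]); K=c["camera_matrix"]
    if fish:
        t=np.arctan2(np.hypot(p[0],p[1]),p[2]); n=np.hypot(p[0],p[1]); q=p[:2]/n*t
    else: q=p[:2]/p[2]
    return q*K[0,0]+K[:2,2]
def atz(c,uv,z,fish=False):
    o,d=ray(c,uv,fish); return o+d*(z-o[2])/d[2]
def tri(rays):
    A=np.zeros((3,3)); b=np.zeros(3)
    for o,d in rays:
        M=np.eye(3)-np.outer(d,d); A+=M; b+=M@o
    p=np.linalg.solve(A,b); res=[np.linalg.norm((np.eye(3)-np.outer(d,d))@(p-o)) for o,d in rays]
    return p,res
E
python3 - <<'E'
from h import *
save("scene","s1",(200,160,360,310),5)
save("top","t1",(210,160,340,260),6)
E
```

```text
(no output)
```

View pics/s1.png

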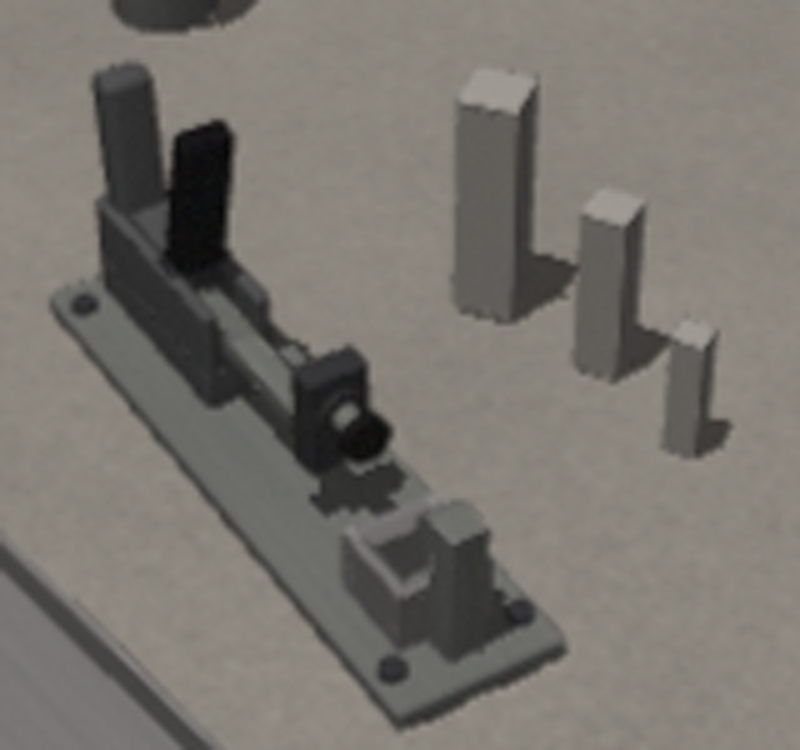

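View pics/t1.png

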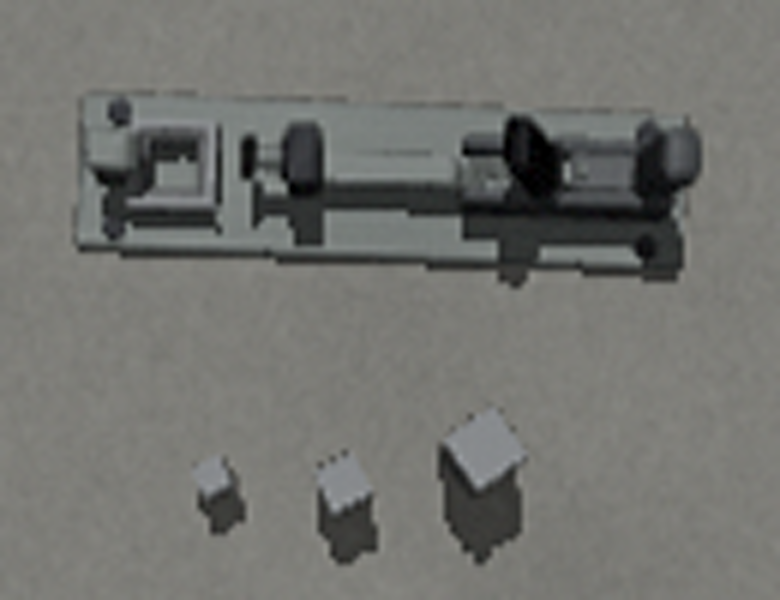

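```bash
python3 - <<'E'
from h import *
s=dict(np.load("pics/s1.npz")); t=dict(np.load("pics/t1.npz"))
S=lambda u,v:(200+(u)/5-.5+.1,160+v/5-.4); T=lambda u,v:(210+u/6-.4,160+v/6-.4)
for n,a,b,f in (("big",(497,90),(484,452),(513,322)),("mid",(612,207),(345,484),(613,381)),("small",(692,333),(214,477),(690,459))):
    p,res=tri([ray(s,S(*a)),ray(t,T(*b))]); print(n,p.round(4),np.round(res,4))
    print("  foot corner",atz(s,S(*f),0).round(4))
# top corners
for n,z,cs in (("big",.12,[(440,452),(489,408),(525,452),(482,493)]),("mid",.09,[(318,484),(347,453),(373,490),(343,512)])):
    P=np.array([atz(t,T(*c),z) for c in cs]); print(n,P.round(4).tolist()); print(np.linalg.norm(P-np.roll(P,-1,0),axis=1).round(4))
# clamp
for n,a,b in (("handle top",(125,72),(683,150)),("trig top",(205,130),None),("jaw top mid",(335,368),(305,155)),("anvil top",(460,520),(108,150))):
    if b: p,res=tri([ray(s,S(*a)),ray(t,T(*b))]); print(n,p.round(4),np.round(res,4))
# plate corners z=.012
print("plate scene", [atz(s,S(*c),.012).round(4).tolist() for c in ((52,300),(400,715),(565,640))])
print("plate top", [atz(t,T(*c),.012).round(4).tolist() for c in ((84,93),(76,244),(683,270),(690,112))])
E
```

```text
big [ 0.4814 -0.0387  0.1173] [0.0018 0.0018]
  foot corner [ 0.4852 -0.02    0.    ]
mid [0.4683 0.0272 0.0873] [0.0009 0.0009]
  foot corner [0.4738 0.0399 0.    ]
small [0.4741 0.0909 0.0616] [0.001 0.001]
  foot corner [0.4794 0.1005 0.    ]
big [[0.4802, -0.017, 0.12], [0.5003, -0.0402, 0.12], [0.4795, -0.0565, 0.12], [0.4608, -0.0361, 0.12]]
[0.0307 0.0264 0.0276 0.0272]
mid [[0.4677, 0.0406, 0.09], [0.4822, 0.0266, 0.09], [0.4644, 0.0145, 0.09], [0.4543, 0.0289, 0.09]]
[0.0201 0.0215 0.0176 0.0178]
handle top [ 0.6185 -0.1329  0.1282] [0.0007 0.0007]
jaw top mid [0.6269 0.0448 0.0839] [0.0001 0.0001]
anvil top [0.6328 0.1402 0.0761] [0.0006 0.0006]
plate scene [[0.6587, -0.1432, 0.012], [0.6753, 0.1597, 0.012], [0.5988, 0.1646, 0.012]]
plate top [[0.6729, 0.1591, 0.012], [0.5952, 0.1635, 0.012], [0.5766, -0.1446, 0.012], [0.6581, -0.1506, 0.012]]
```

Call:
servo_tool:
  deltas:
    - {"slide": [0.8, 0.9, 0], "spin": 0}
    - {"slide": [0.8, 0.9, 0], "spin": 0}
    - {"slide": [0.8, 0.9, 0], "spin": 0}
    - {"slide": [0.8, 0.9, 0], "spin": 0}
    - {"slide": [0.8, 0.9, 0], "spin": 0}
    - {"slide": [0.8, 0.9, 0], "spin": 0}
    - {"slide": [0.8, 0.9, 0], "spin": 0}
    - {"slide": [0.8, 0.9, 0], "spin": 0}
    - {"slide": [0.8, 0.9, 0], "spin": 0}
    - {"slide": [0.8, 0.9, 0], "spin": 0}
  gripper: 120

```text
time_s: 1.25
tcp_pos: [0.2968, 0.3288, 0.2203]
ee_rot: [[0.969, -0.246, -0.0], [-0.246, -0.969, -0.002], [0.0, 0.002, -1.0]]
wrist_force: [0.9, -0.1, -0.3]
gripper_width: 0.53
```

Call:
servo_tool:
  deltas:
    - {"slide": [0.8, 0.88, 0], "spin": 0}
    - {"slide": [0.8, 0.88, 0], "spin": 0}
    - {"slide": [0.8, 0.88, 0], "spin": 0}
    - {"slide": [0.8, 0.88, 0], "spin": 0}
    - {"slide": [0.8, 0.88, 0], "spin": 0}
    - {"slide": [0.8, 0.88, 0], "spin": 0}
    - {"slide": [0.8, 0.88, 0], "spin": 0}
    - {"slide": [0.8, 0.88, 0], "spin": 0}
    - {"slide": [0.8, 0.88, 0], "spin": 0}
    - {"slide": [0.8, 0.88, 0], "spin": 0}

```text
time_s: 2.25
tcp_pos: [0.4402, 0.0542, 0.2223]
ee_rot: [[0.97, -0.243, 0.003], [-0.243, -0.97, 0.001], [0.002, -0.002, -1.0]]
wrist_force: [0.7, -0.0, 0.0]
gripper_width: 0.528
```

Call:
servo_tool:
  deltas:
    - {"slide": [0, 0, 0], "spin": 0.9}
    - {"slide": [0, 0, 0], "spin": 0.9}
    - {"slide": [0, 0, 0], "spin": 0.9}
    - {"slide": [0, 0, 0], "spin": 0.9}
    - {"slide": [0, 0, 0], "spin": 0.9}
    - {"slide": [0, 0, 0], "spin": 0}

```text
time_s: 2.85
tcp_pos: [0.4409, 0.0499, 0.2219]
ee_rot: [[0.616, -0.788, 0.002], [-0.788, -0.616, 0.001], [0.0, -0.002, -1.0]]
wrist_force: [-1.0, 0.0, 0.1]
gripper_width: 0.528
```

```bash
python3 - <<'E'
from h import *
save("wrist","w1")
s=sense(); print(s["tcp_pos"],s["joints"],s["wrist_force"])
E
```

```text
[0.44092183 0.04990432 0.22187849] [ 2.75642888e+01  4.02654966e+00 -2.36262622e+01 -1.27455487e-03
 -6.22198009e+01  1.05828100e+01] [ 0.37650456 -0.1855966  -0.16356644]
```

View pics/w1.png

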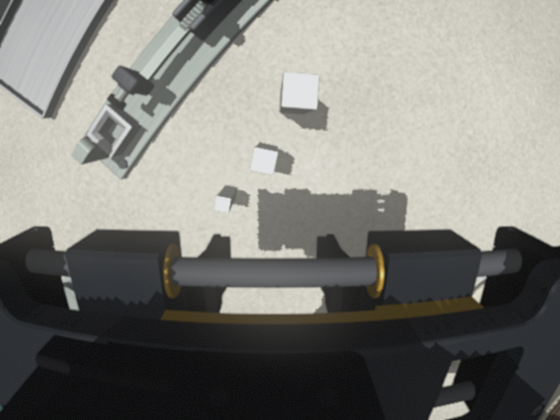

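```bash
python3 - <<'E'
from h import *
im=dict(np.load("pics/w1.npz"))["frame"][:,:,::-1]
crop("w1a",(200,130,300,220),8,im)
crop("w1b",(60,0,260,190),4,im)
E
```

```text
(no output)
```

View pics/w1a.png

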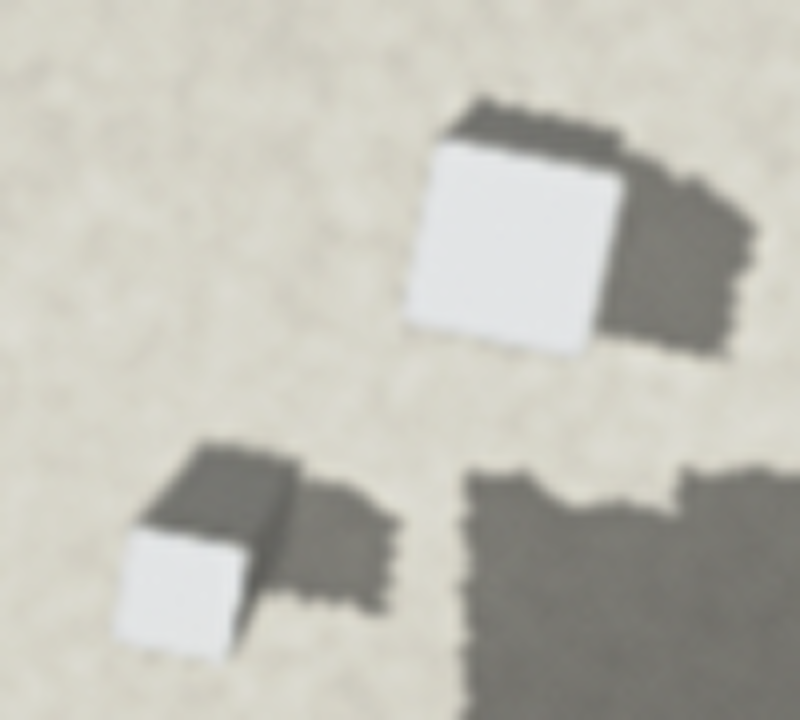

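View pics/w1b.png

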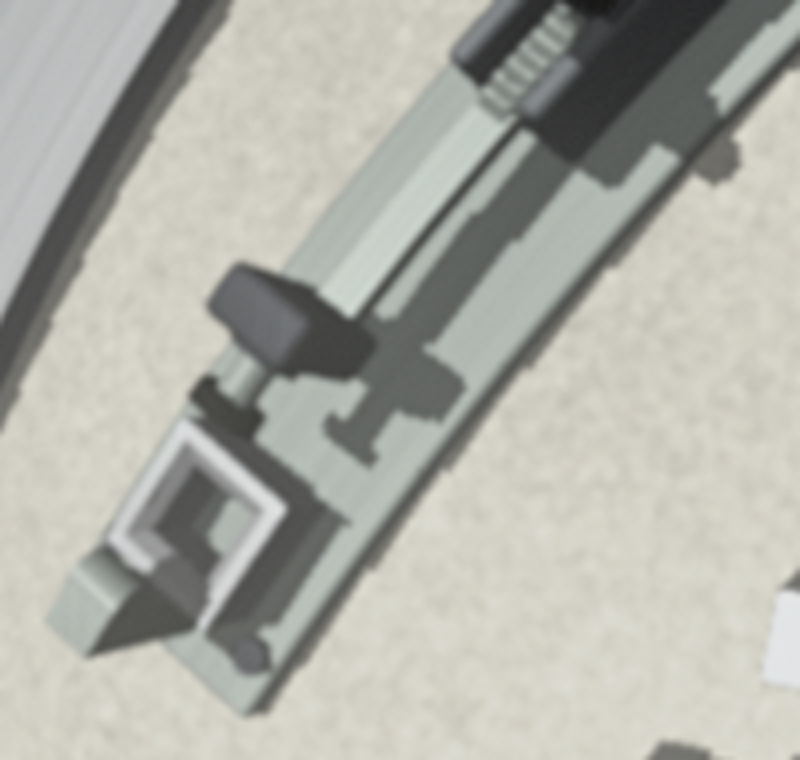

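```bash
python3 - <<'E'
from h import *
w=dict(np.load("pics/w1.npz")); s=dict(np.load("pics/s1.npz")); t=dict(np.load("pics/t1.npz"))
A=lambda u,v:(200+u/8-.44,130+v/8-.44); B=lambda u,v:(60+u/4-.38,v/4-.38)
P=np.array([atz(w,A(*c),.09,True) for c in [(438,140),(627,176),(585,357),(404,322)]])
print(P.round(4).tolist(),P.mean(0)); d=np.roll(P,-1,0)-P; print(np.linalg.norm(d,axis=1), np.degrees(np.arctan2(d[:,1],d[:,0])))
S=lambda u,v:(200+(u)/5-.4,160+v/5-.4); T=lambda u,v:(210+u/6-.4,160+v/6-.4)
print("tri mid", tri([ray(w,A(514,249),True),ray(s,S(612,207)),ray(t,T(345,484))]))
print("tri mid", tri([ray(w,A(514,249),True),ray(s,S(612,207))]))
P=np.array([atz(w,B(*c),.042,True) for c in [(186,424),(287,511),(205,628),(108,540)]])
print(P.round(4).tolist(),P.mean(0)); d=np.roll(P,-1,0)-P; print(np.linalg.norm(d,axis=1), np.degrees(np.arctan2(d[:,1],d[:,0])))
# diag mean from scene: well corners near-left (345,545) far-left ~ (408,648)
print([atz(s,S(*c),.042).round(4).tolist() for c in ((345,540),(430,500),(402,602))])
E
```

```text
[[0.4835, 0.0224, 0.09], [0.4641, 0.0125, 0.09], [0.4551, 0.0318, 0.09], [0.4739, 0.0413, 0.09]] [0.46914308 0.0270108  0.09      ]
[0.0217729  0.02133172 0.02109608 0.02124562] [-153.05300081  115.06335199   26.74441728  -63.11833805]
tri mid (array([0.4685762 , 0.02725462, 0.0873925 ]), [np.float64(0.00039557541554959127), np.float64(0.0007610622869544555), np.float64(0.0010856258014677067)])
tri mid (array([0.46915377, 0.02708504, 0.0876849 ]), [np.float64(0.00021117710478329343), np.float64(0.00021117710478354347)])
[[0.6515, 0.0889, 0.042], [0.609, 0.0908, 0.042], [0.6121, 0.1335, 0.042], [0.6549, 0.1315, 0.042]] [0.63188038 0.11116279 0.042     ]
[0.04253905 0.04284584 0.0428188  0.04270074] [177.46734149  85.76961751  -2.73925454 -94.61135374]
[[0.6555, 0.0935, 0.042], [0.6143, 0.0939, 0.042], [0.6569, 0.1349, 0.042]]
```

Call:
servo_tool:
  deltas:
    - {"slide": [0, 0, 0], "spin": 0.72}
    - {"slide": [0, 0, 0], "spin": 0.72}
    - {"slide": [0.66, -0.3, 0.5], "spin": 0}
    - {"slide": [0.66, -0.3, 0.9], "spin": 0}
    - {"slide": [0, 0, 0.9], "spin": 0}
    - {"slide": [0, 0, 0.9], "spin": 0}
    - {"slide": [0, 0, 0.8], "spin": 0}
    - {"slide": [0, 0, 0], "spin": 0}

```text
time_s: 3.7
tcp_pos: [0.4721, 0.0273, 0.1205]
ee_rot: [[0.462, -0.887, 0.008], [-0.887, -0.462, 0.003], [0.001, -0.008, -1.0]]
wrist_force: [-0.7, -0.0, 0.0]
gripper_width: 0.529
```

```bash
python3 - <<'E'
from h import *
w=save("wrist","w2",(160,130,400,310),3)
s=sense(); R=s["ee_rot"]; print(s["tcp_pos"],np.degrees(np.arctan2(R[1,0],R[0,0])))
P=np.array([.469,.027,.076-.0187])-s["tcp_pos"]; print("tool-frame units",(R.T@P)/.025)
E
```

```text
[0.47328398 0.02759973 0.12193735] -62.44063389133974
tool-frame units [-0.06199516  0.19187621  2.58341988]
```

View pics/w2.png

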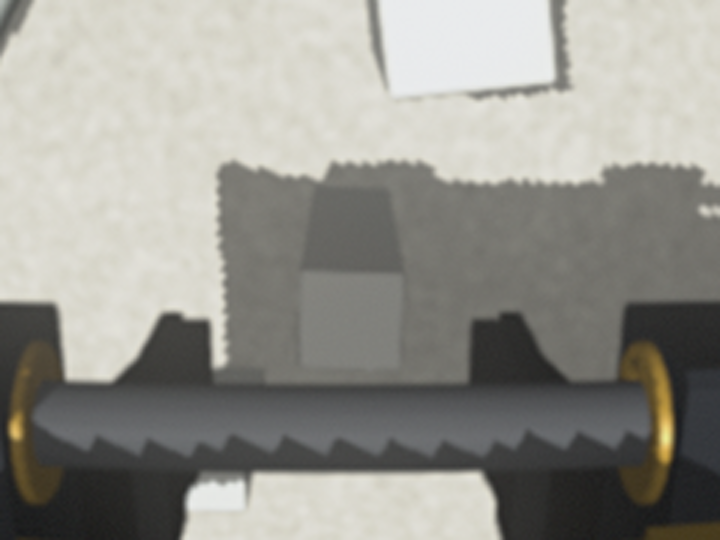

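```bash
python3 - <<'E'
from h import *
w=dict(np.load("pics/w2.npz")); A=lambda u,v:(160+u/3-.33,130+v/3-.33)
P=np.array([atz(w,A(*c),.09,True) for c in [(301,272),(402,271),(401,369),(300,366)]]); print(P.round(4),P.mean(0))
d=np.roll(P,-1,0)-P; print(np.linalg.norm(d,axis=1), np.degrees(np.arctan2(d[:,1],d[:,0])))
s=sense(); R=s["ee_rot"]; print(s["tcp_pos"], R.T@(P.mean(0)-s["tcp_pos"]))
print((R.T@(w["eye"]-s["tcp_pos"])).round(4)); print((R.T@w["rotation"]).round(3))
E
```

```text
[[0.4834 0.0225 0.09  ]
 [0.465  0.0126 0.09  ]
 [0.4547 0.032  0.09  ]
 [0.4741 0.0414 0.09  ]] [0.46929723 0.02711577 0.09      ]
[0.02090959 0.02190153 0.02159662 0.02100045] [-151.81190456  118.01366022   25.76299112  -63.81589889]
[0.47328398 0.02759973 0.12193735] [-0.00146466  0.00411469  0.03189117]
[ 0.0673  0.0014 -0.1614]
[[-0.001 -0.969 -0.247]
 [ 1.    -0.002  0.003]
 [-0.003 -0.247  0.969]]
```

Call:
servo_tool:
  deltas:
    - {"slide": [-0.06, 0.17, 0.3], "spin": 0.1}
    - {"slide": [0, 0, 0.8], "spin": 0}
    - {"slide": [0, 0, 0.8], "spin": 0}
    - {"slide": [0, 0, 0.6], "spin": 0}
    - {"slide": [0, 0, 0], "spin": 0}

```text
time_s: 4.25
tcp_pos: [0.473, 0.029, 0.0627]
ee_rot: [[0.453, -0.891, 0.023], [-0.891, -0.453, 0.008], [0.003, -0.024, -1.0]]
wrist_force: [0.2, -0.3, 0.1]
gripper_width: 0.53
```

```bash
python3 - <<'E'
from h import *
s=sense(); R=s["ee_rot"]; print(s["tcp_pos"],np.degrees(np.arctan2(R[1,0],R[0,0])),s["wrist_force"])
P=np.array([.4693,.0271,.076-.0187])-s["tcp_pos"]; print("tool-frame units",(R.T@P)/.025)
E
```

```text
[0.47303657 0.02898845 0.06271161] -63.05989171984171 [ 0.19175912 -0.26403686  0.11211656]
tool-frame units [-0.00108195  0.17267652  0.21232907]
```

Call:
servo_tool:
  deltas:
    - {"slide": [0, 0.2, 0.2], "spin": 0.05}
    - {"slide": [0, 0, 0], "spin": 0}

```text
time_s: 4.45
tcp_pos: [0.4693, 0.0271, 0.059]
ee_rot: [[0.447, -0.894, 0.026], [-0.894, -0.447, 0.009], [0.003, -0.027, -1.0]]
wrist_force: [-1.1, 0.0, 0.3]
gripper_width: 0.531
```

```bash
python3 - <<'E'
from h import *
s=sense(); R=s["ee_rot"]; print(s["tcp_pos"],np.degrees(np.arctan2(R[1,0],R[0,0])),s["wrist_force"],R[:,2])
P=np.array([.4693,.0271,.076-.0187])-s["tcp_pos"]; print("tool-frame units",(R.T@P)/.025)
E
```

```text
[0.46926125 0.02710738 0.05896689] -63.44336085967362 [-1.09795538  0.03055721  0.32843969] [ 0.02605977  0.00911843 -0.9996188 ]
tool-frame units [0.00072405 0.00057215 0.06668807]
```

Well placed; close.

Call:
servo_tool:
  deltas:
    - {"slide": [0, 0, 0], "spin": 0}
    - {"slide": [0, 0, 0], "spin": 0}
    - {"slide": [0, 0, 0], "spin": 0}
    - {"slide": [0, 0, 0], "spin": 0}
    - {"slide": [0, 0, 0], "spin": 0}
  gripper: 255

```text
time_s: 4.95
tcp_pos: [0.4707, 0.0276, 0.0615]
ee_rot: [[0.447, -0.894, 0.031], [-0.894, -0.447, 0.011], [0.004, -0.033, -0.999]]
wrist_force: [0.9, -0.5, -0.5]
gripper_width: 0.252
```

Call:
servo_tool:
  deltas:
    - {"slide": [0, 0, -0.5], "spin": 0}
    - {"slide": [0, 0, -0.8], "spin": 0}
    - {"slide": [0, 0, -0.8], "spin": 0}
    - {"slide": [0, 0, -0.8], "spin": 0}
    - {"slide": [0, 0, -0.6], "spin": 0}

```text
time_s: 5.45
tcp_pos: [0.4649, 0.0257, 0.1482]
ee_rot: [[0.446, -0.895, 0.021], [-0.895, -0.446, 0.008], [0.002, -0.022, -1.0]]
wrist_force: [0.7, 0.0, -1.3]
gripper_width: 0.255
```

```bash
python3 - <<'E'
from h import *
save("wrist","w3")
s=sense(); R=s["ee_rot"]; print(s["tcp_pos"],np.degrees(np.arctan2(R[1,0],R[0,0])),s["wrist_force"],R[:,2],s["joints"],s["gripper_width"])
E
```

```text
[0.46638327 0.02601363 0.15049444] -63.45290151021718 [1.28072198 0.26856036 0.32466635] [ 0.02561421  0.00897112 -0.99963165] [ 23.27280192  10.02200367 -28.09143338   0.13987232 -50.33519059
   3.18911575] 0.2526839199421972
```

View pics/w3.png

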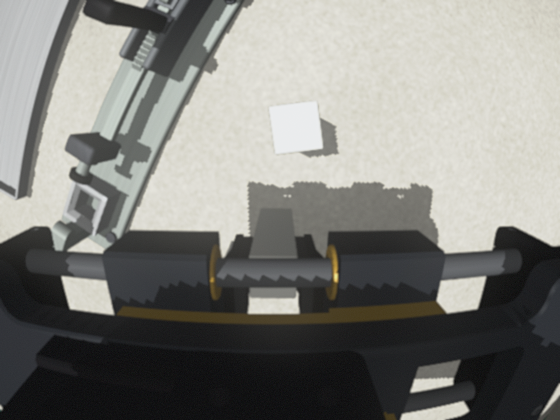

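Call:
servo_tool:
  deltas:
    - {"slide": [0, 0, -0.2], "spin": 0.93}
    - {"slide": [0, 0, 0], "spin": 0.93}
    - {"slide": [0, 0, 0], "spin": 0.93}
    - {"slide": [0, 0, 0], "spin": 0.93}
    - {"slide": [-0.68, -0.84, -0.1], "spin": 0}
    - {"slide": [-0.68, -0.84, -0.1], "spin": 0}
    - {"slide": [-0.68, -0.84, 0], "spin": 0}
    - {"slide": [-0.68, -0.84, 0], "spin": 0}
    - {"slide": [-0.68, -0.84, 0], "spin": 0}
    - {"slide": [0, 0, 0], "spin": 0}

```text
time_s: 6.5
tcp_pos: [0.5772, 0.1039, 0.1568]
ee_rot: [[-0.082, -0.997, 0.017], [-0.997, 0.082, 0.009], [-0.01, -0.016, -1.0]]
wrist_force: [-0.9, -0.1, -1.4]
gripper_width: 0.252
```

```bash
python3 - <<'E'
from h import *
save("wrist","w4")
s=sense(); R=s["ee_rot"]; print(s["tcp_pos"],np.degrees(np.arctan2(R[1,0],R[0,0])),s["wrist_force"],R[:,2],s["joints"],s["gripper_width"])
E
```

```text
[0.57533314 0.10300978 0.15630403] -94.73400733573118 [-1.1286907  -0.11182691 -1.96005438] [ 0.01441558  0.00832427 -0.99986144] [ 25.9813603   20.83976459 -11.49907998  -0.08004769 -56.7097188
 -30.67570441] 0.24992590106172247
```

View pics/w4.png

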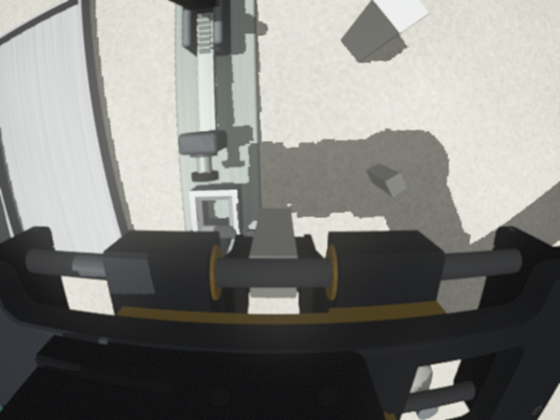

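```bash
python3 - <<'E'
from h import *
im=dict(np.load("pics/w4.npz"))["frame"][:,:,::-1]
crop("w4a",(170,110,310,250),5.5,im)
E
```

```text
(no output)
```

View pics/w4a.png

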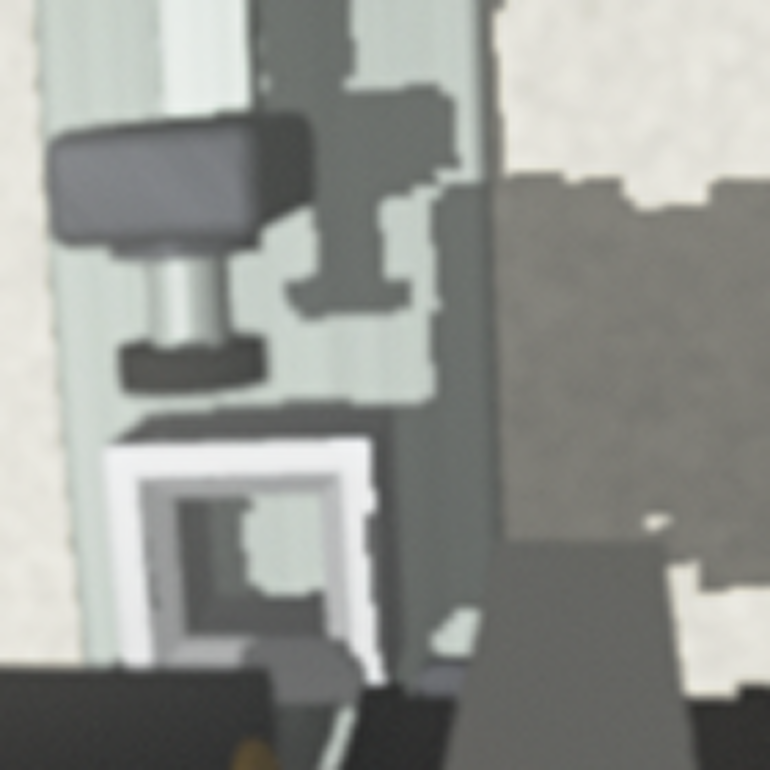

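```bash
python3 - <<'E'
from h import *
w=dict(np.load("pics/w4.npz")); A=lambda u,v:(170+u/5.5-.41,110+v/5.5-.41)
s=sense(); R=s["ee_rot"]
L=[atz(w,A(*c),.042,True) for c in [(105,445),(372,436),(384,684),(117,663)]]
print(np.round(L,4).tolist()); 
e=L[1]-L[0]; print("width",np.linalg.norm(e),"ang",np.degrees(np.arctan2(e[1],e[0])))
e=L[2]-L[1]; print("side",np.degrees(np.arctan2(e[1],e[0]))); e=L[3]-L[0]; print("side",np.degrees(np.arctan2(e[1],e[0])))
for yaw in (-2.5,-3.1,-3.7):
    a=np.radians(yaw+90); print(yaw,((L[0]+L[1])/2+.022*np.array([np.cos(a),np.sin(a),0])).round(4))
# inner well top edges floor-level inner corner check: inner flare
print("pad face front mid", atz(w,A(193,388),.068-.011,True).round(4), atz(w,A(193,345),.068+.011,True).round(4))
print("head front top", [atz(w,A(*c),.088,True).round(4).tolist() for c in ((55,240),(250,240),(252,122),(52,140))])
# plate edges at z=.012 
for a,b in (((45,100),(82,600)),((490,50),(500,500))):
    p,q=atz(w,A(*a),.012,True),atz(w,A(*b),.012,True); e=q-p; print("plate edge",p.round(4),q.round(4),np.degrees(np.arctan2(e[1],e[0])))
zf=s["tcp_pos"]+R[:,2]*.0615; print("pred foot",zf)
print("foot edge pix",[atz(w,A(*c),zf[2],True).round(4).tolist() for c in ((500,540),(662,540))])
print("foot step pix",[atz(w,A(*c),zf[2]+.004,True).round(4).tolist() for c in ((493,545),(668,545))])
E
```

```text
[[0.6533, 0.0871, 0.042], [0.6092, 0.0894, 0.042], [0.6119, 0.1311, 0.042], [0.6569, 0.1243, 0.042]]
width 0.044156276384986856 ang 176.9787402504204
side 86.27942866977433
side 84.43276527931616
-2.5 [0.6322 0.1102 0.042 ]
-3.1 [0.6324 0.1102 0.042 ]
-3.7 [0.6326 0.1102 0.042 ]
pad face front mid [0.6336 0.0767 0.057 ] [0.6273 0.0672 0.079 ]
head front top [[0.6425, 0.05, 0.088], [0.6158, 0.0529, 0.088], [0.6139, 0.0375, 0.088], [0.6413, 0.0367, 0.088]]
plate edge [0.6657 0.03   0.012 ] [0.6713 0.1214 0.012 ] 86.48139020994367
plate edge [0.5868 0.0301 0.012 ] [0.5921 0.1087 0.012 ] 86.10503238204197
pred foot [0.5762197  0.10352172 0.09481255]
foot edge pix [[0.5862, 0.0941, 0.0948], [0.5653, 0.0958, 0.0948]]
foot step pix [[0.5869, 0.0937, 0.0988], [0.5646, 0.0954, 0.0988]]
```

Call:
servo_tool:
  deltas:
    - {"slide": [0, 0, 0], "spin": -0.18}
    - {"slide": [-0.12, -0.75, 0], "spin": 0}
    - {"slide": [-0.12, -0.75, 0], "spin": 0}
    - {"slide": [-0.12, -0.75, 0], "spin": 0}
    - {"slide": [0, 0, 0], "spin": 0}

```text
time_s: 7.05
tcp_pos: [0.6281, 0.1063, 0.1544]
ee_rot: [[-0.053, -0.999, 0.007], [-0.999, 0.053, 0.007], [-0.007, -0.007, -1.0]]
wrist_force: [-1.0, -0.9, -0.8]
gripper_width: 0.252
```

```bash
python3 - <<'E'
from h import *
c=save("wrist","w5"); crop("w5",(200,150,340,250),5.5,c["frame"][:,:,::-1])
s=sense(); R=s["ee_rot"]; print(s["tcp_pos"],np.degrees(np.arctan2(R[1,0],R[0,0])),s["wrist_force"],R[:,2])
f=s["tcp_pos"]+R[:,2]*.0615; print(f, R.T@(np.array([.6324,.1105,f[2]])-f)/.025)
save("scene","s5",(220,190,320,310),6)
E
```

```text
[0.62664032 0.10602548 0.15422994] -93.08189396506596 [-0.96418788 -0.68128945 -0.77771799] [ 0.00513892  0.00669325 -0.9999644 ]
[0.62695637 0.10643711 0.09273213] [-0.17398289 -0.20868481  0.00220673]
```

View pics/w5.png

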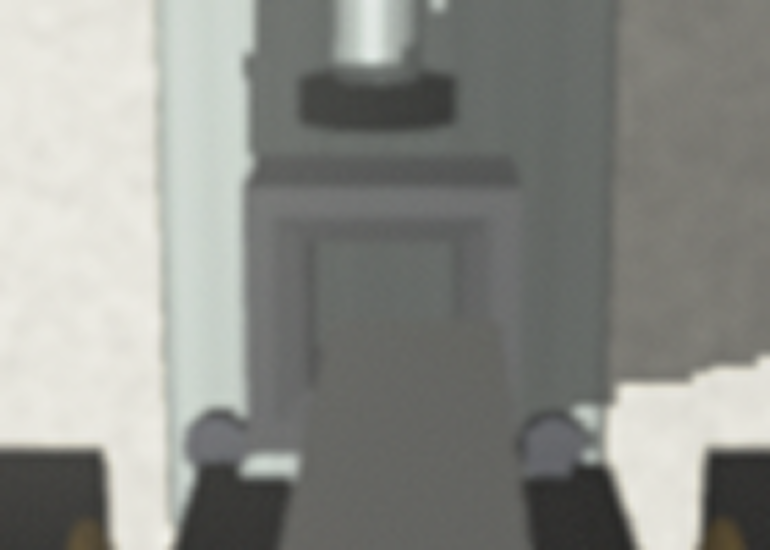

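View pics/s5.png

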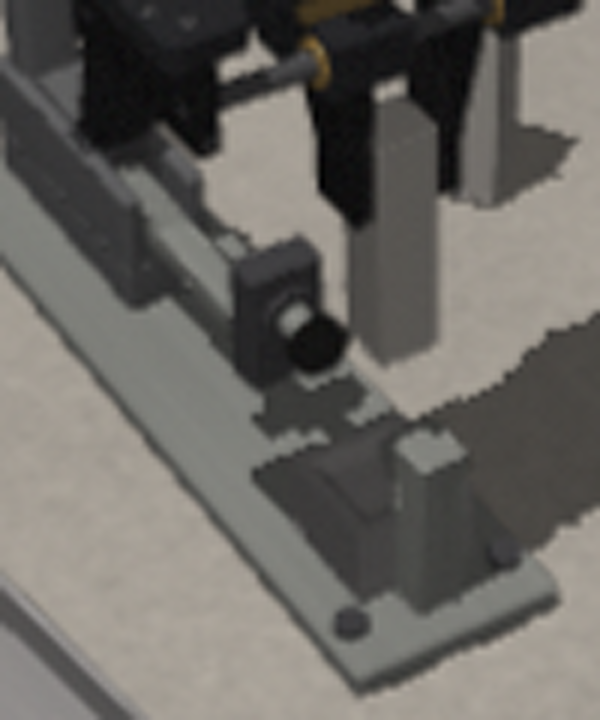

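```bash
python3 - <<'E'
from h import *
w=dict(np.load("pics/w5.npz")); A=lambda u,v:(200+u/5.5-.41,150+v/5.5-.41)
L=[atz(w,A(*c),.042,True) for c in [(247,186),(519,186)]]; e=L[1]-L[0]
print(np.round(L,4).tolist(),np.linalg.norm(e),np.degrees(np.arctan2(e[1],e[0])))
a=np.radians(86.7); print("well",(L[0]+L[1])/2+.022*np.array([np.cos(a),np.sin(a),0]))
for z,u in ((.0927,((322,321),(502,320))),):
    F=[atz(w,A(*c),z,True) for c in u]; print(np.round(F,4).tolist(),np.linalg.norm(F[0]-F[1])); print("foot ctr (if 9mm)",(F[0]+F[1])/2+.009*np.array([np.cos(a),np.sin(a),0]))
E
```

```text
[[0.6523, 0.0874, 0.042], [0.6097, 0.0897, 0.042]] 0.042578387907195814 176.91068494392772
well [0.63226242 0.11055892 0.042     ]
[[0.6384, 0.0966, 0.0927], [0.6151, 0.0977, 0.0927]] 0.02336048927486935
foot ctr (if 9mm) [0.62726172 0.10609598 0.0927    ]
```

Call:
servo_tool:
  deltas:
    - {"slide": [-0.15, -0.21, 0], "spin": 0}
    - {"slide": [0, 0, 0.5], "spin": 0}
    - {"slide": [0, 0, 0.6], "spin": 0}
    - {"slide": [0, 0, 0.4], "spin": 0}
    - {"slide": [0, 0, 0], "spin": 0}

```text
time_s: 7.65
tcp_pos: [0.6283, 0.1094, 0.1144]
ee_rot: [[-0.053, -0.999, 0.003], [-0.999, 0.053, 0.007], [-0.007, -0.002, -1.0]]
wrist_force: [-0.5, 0.3, -1.6]
gripper_width: 0.253
```

```bash
python3 - <<'E'
from h import *
c=save("wrist","w6"); crop("w6",(200,130,340,250),5.5,c["frame"][:,:,::-1])
s=sense(); R=s["ee_rot"]; print(s["tcp_pos"],np.degrees(np.arctan2(R[1,0],R[0,0])),s["wrist_force"],R[:,2])
f=s["tcp_pos"]+R[:,2]*.0615; print(f, R.T@(np.array([.6323,.1105,f[2]])-f)/.025)
save("scene","s6",(220,190,320,310),6)
E
```

```text
[0.62873128 0.10950083 0.11523598] -93.02679277988277 [-0.03152317 -0.4996649  -1.32960949] [ 0.00374667  0.00720581 -0.99996702]
[0.6289617  0.10994399 0.05373801] [-0.0292595  -0.13216995  0.00066056]
```

View pics/w6.png

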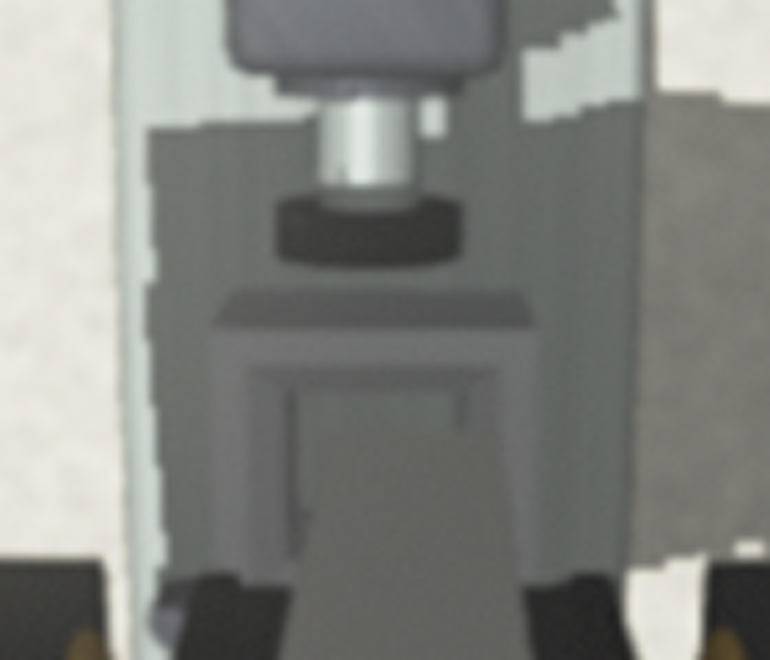

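View pics/s6.png

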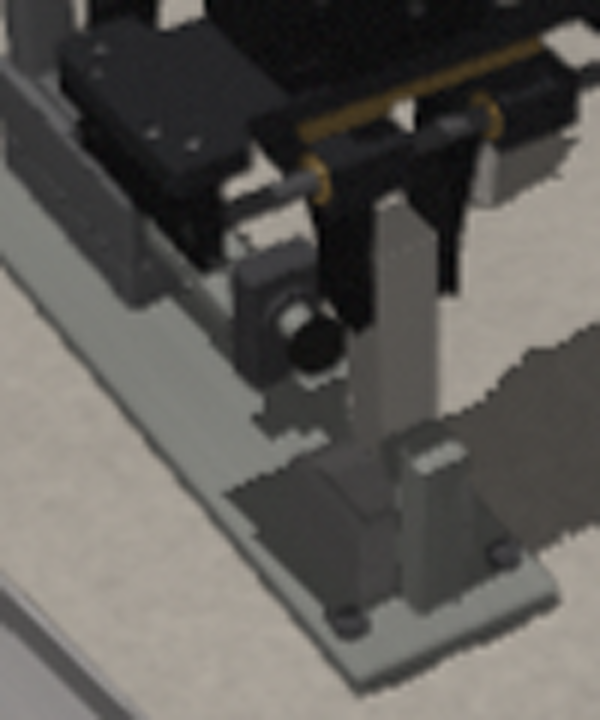

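Call:
servo_tool:
  deltas:
    - {"slide": [-0.03, -0.14, 0], "spin": 0}
    - {"slide": [0, -0.02, 0.4], "spin": 0}
    - {"slide": [0, 0, 0.4], "spin": 0}
    - {"slide": [0, 0, 0.4], "spin": 0}

```text
time_s: 8.15
tcp_pos: [0.6375, 0.1108, 0.095]
ee_rot: [[-0.048, -0.999, 0.015], [-0.999, 0.048, 0.007], [-0.007, -0.015, -1.0]]
wrist_force: [-16.0, -0.4, 48.5]
gripper_width: 0.254
```

```bash
python3 - <<'E'
from h import *
s=sense(); R=s["ee_rot"]; print(s["tcp_pos"],np.degrees(np.arctan2(R[1,0],R[0,0])),s["wrist_force"],R[:,2])
f=s["tcp_pos"]+R[:,2]*.0615; print(f, R.T@(np.array([.6323,.1105,f[2]])-f)/.025)
save("scene","s7",(220,190,320,310),6)
E
```

```text
[0.63745386 0.11081891 0.09496419] -92.77191358977682 [-16.0316898   -0.38568457  48.49532086] [ 0.01501861  0.00670316 -0.99986475]
[0.63837751 0.11123116 0.0334725 ] [ 0.0409673   0.24137095 -0.00384707]
```

View pics/s7.png

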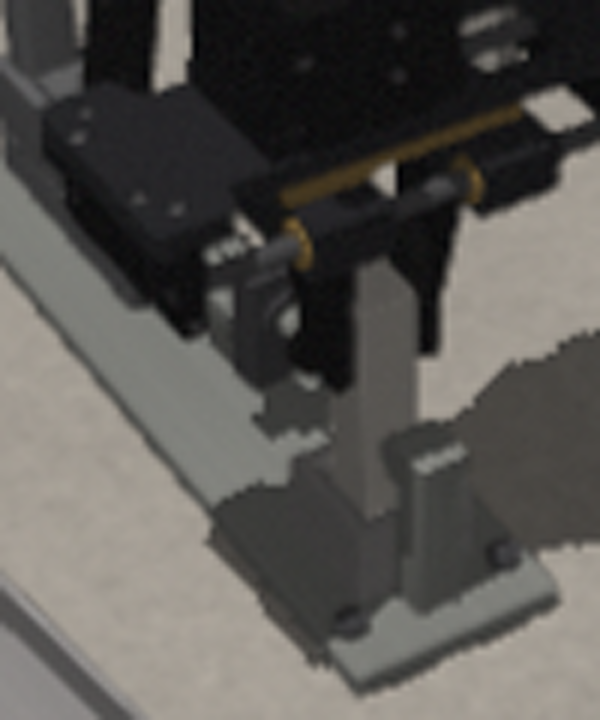

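Call:
servo_tool:
  deltas:
    - {"slide": [0, 0, -0.5], "spin": 0}
    - {"slide": [0, 0, -0.3], "spin": 0}
    - {"slide": [0, 0, 0], "spin": 0}

```text
time_s: 8.5
tcp_pos: [0.6368, 0.111, 0.1164]
ee_rot: [[-0.048, -0.999, 0.017], [-0.999, 0.048, 0.008], [-0.009, -0.016, -1.0]]
wrist_force: [-0.0, 0.5, -1.8]
gripper_width: 0.253
```

```bash
python3 - <<'E'
from h import *
c=save("wrist","w8"); crop("w8",(200,130,340,250),5.5,c["frame"][:,:,::-1])
s=sense(); R=s["ee_rot"]; print(s["tcp_pos"],np.degrees(np.arctan2(R[1,0],R[0,0])),s["wrist_force"],R[:,2],s["gripper_width"])
f=s["tcp_pos"]+R[:,2]*.0615; print(f, R.T@(np.array([.6323,.1105,f[2]])-f)/.025)
save("scene","s8",(220,190,320,310),6)
E
```

```text
[0.63650481 0.11087995 0.11571858] -92.77448328075279 [ 0.99718202 -0.752481   -1.14893633] [ 0.01550153  0.00767541 -0.99985038] 0.25312479985532765
[0.63745815 0.11135199 0.05422779] [ 0.04402535  0.20440565 -0.00345994]
```

View pics/w8.png

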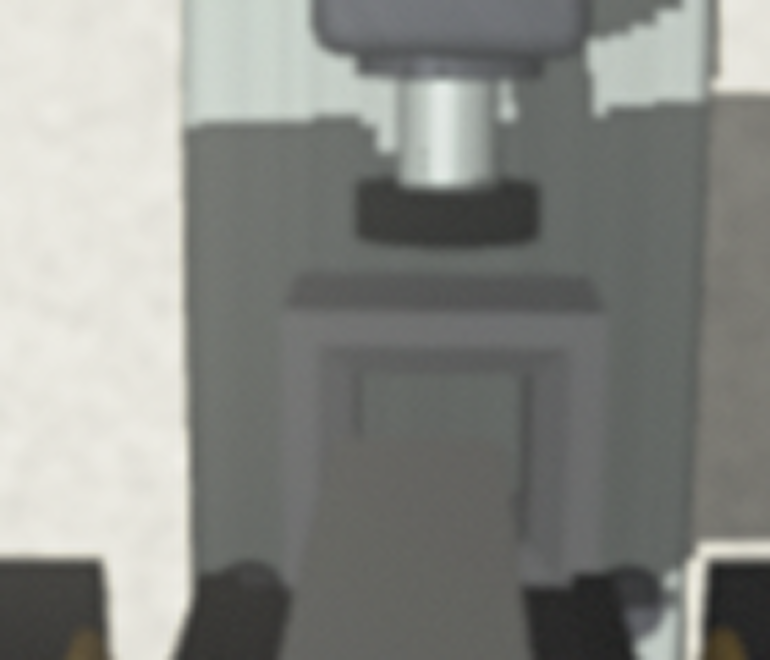

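View pics/s8.png

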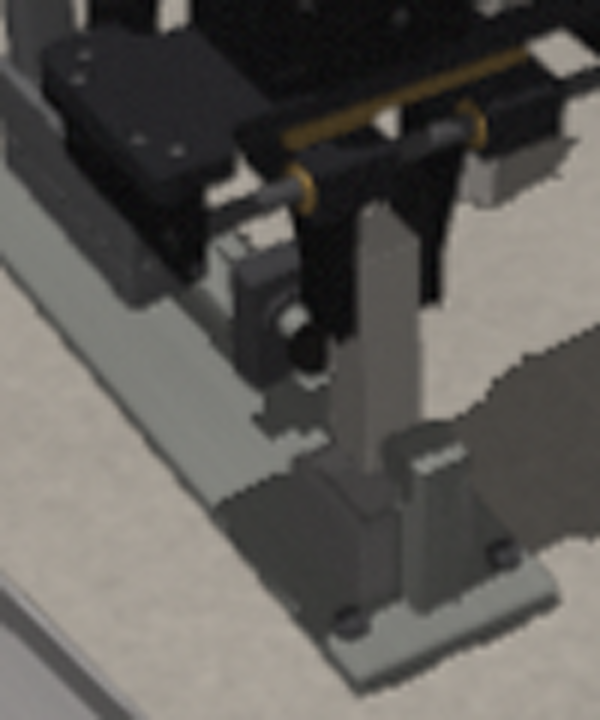

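```bash
python3 - <<'E'
from h import *
for n in ("w6","w8"):
    crop(n+"z",(235,180,315,250),9,dict(np.load(f"pics/{n}.npz"))["frame"][:,:,::-1])
for i in range(4):
    save("top","x"); s=sense(); print(s["tcp_pos"],s["ee_rot"][:,2])
E
```

```text
[0.63586287 0.11059092 0.1146492 ] [ 0.01321241  0.00684666 -0.99988927]
[0.63577935 0.11054349 0.11448132] [ 0.01280005  0.00658473 -0.99989639]
[0.63584869 0.11055177 0.11451818] [ 0.01287076  0.00653847 -0.99989579]
[0.63594753 0.11058596 0.11469655] [ 0.01314095  0.00658698 -0.99989196]
```

View pics/w8z.png

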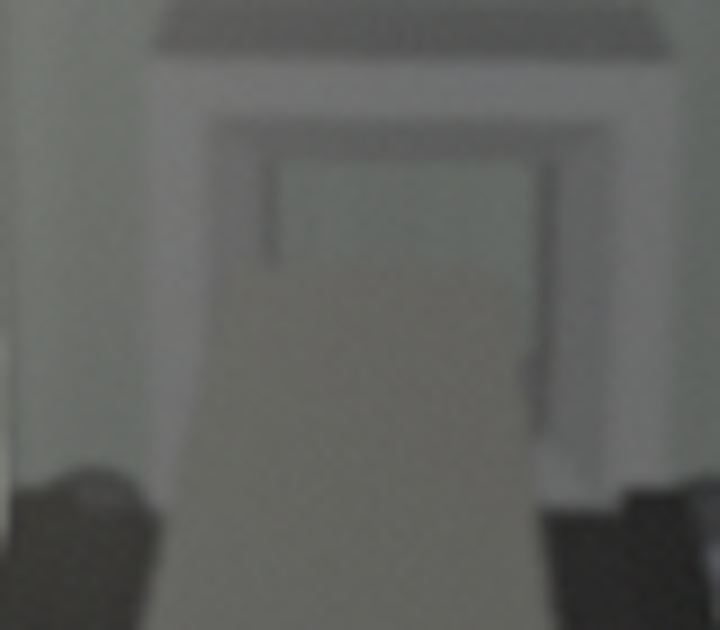

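View pics/w6z.png

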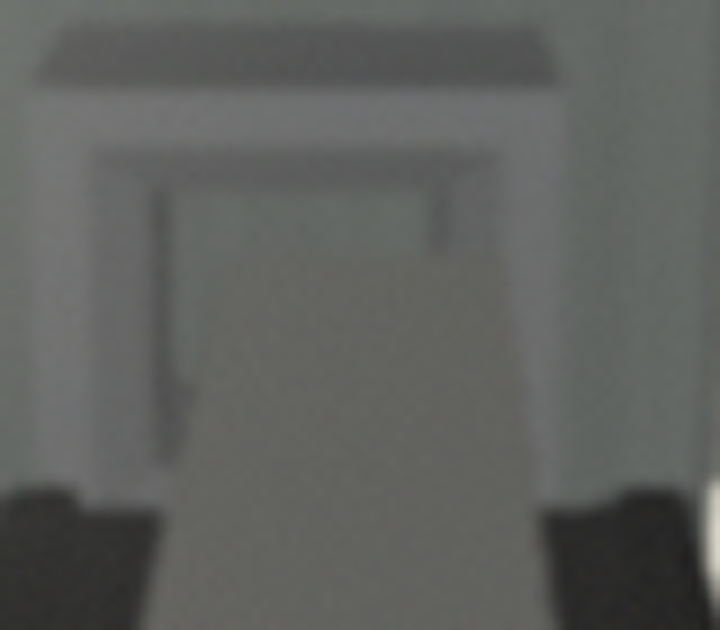

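```bash
python3 - <<'E'
from h import *
a=np.radians(86.7); yv=np.array([np.cos(a),np.sin(a),0])
A=lambda u,v:(235+u/9-.45,180+v/9-.45)
for n,rim,ft,tcp in (("w6",((33,88),(560,90)),((210,258),(503,258)),(.6287,.1095)),("w8",((148,60),(680,60)),((225,272),(518,272)),(.6360,.1106))):
    w=dict(np.load(f"pics/{n}.npz"))
    L=[atz(w,A(*c),.042,True) for c in rim]; print(n,"well",((L[0]+L[1])/2+.022*yv).round(4),np.linalg.norm(L[0]-L[1]))
    for z in (.054,.058):
        F=[atz(w,A(*c),z,True) for c in ft]; c=(F[0]+F[1])/2; print("  foot",z,(c+.0105*yv).round(4),np.linalg.norm(F[0]-F[1]),(c+.0105*yv)[:2]-tcp)
E
```

```text
w6 well [0.6325 0.1107 0.042 ] 0.04328950539623173
  foot 0.054 [0.6275 0.1106 0.054 ] 0.0231116428808604 [-0.00122261  0.001125  ]
  foot 0.058 [0.6274 0.1096 0.058 ] 0.022696780722267634 [-1.27753128e-03  5.67660530e-05]
w8 well [0.6324 0.1108 0.042 ] 0.04394669521174875
  foot 0.054 [0.6358 0.114  0.054 ] 0.023344245435718423 [-0.00018508  0.00335618]
  foot 0.058 [0.6357 0.1129 0.058 ] 0.02292863732281062 [-0.00027108  0.00226186]
```

Call:
servo_tool:
  deltas:
    - {"slide": [0.1, 0.13, 0.1], "spin": 0.06}

```text
time_s: 8.9
tcp_pos: [0.633, 0.1084, 0.1117]
ee_rot: [[-0.057, -0.998, 0.014], [-0.998, 0.057, 0.007], [-0.007, -0.013, -1.0]]
wrist_force: [-0.3, 0.3, -1.5]
gripper_width: 0.249
```

```bash
cat > st.py <<'E'
from h import *
for i in range(3): optics.capture("top")
s=sense(); R=s["ee_rot"]; print(s["time_s"],s["tcp_pos"].round(4),np.degrees(np.arctan2(R[1,0],R[0,0])).round(2),s["wrist_force"].round(1),R[:,2].round(4),s["gripper_width"].round(3))
E
python3 st.py
```

```text
Traceback (most recent call last):
  File "st.py", line 3, in <module>
    s=sense(); R=s["ee_rot"]; print(s["time_s"],s["tcp_pos"].round(4),np.degrees(np.arctan2(R[1,0],R[0,0])).round(2),s["wrist_force"].round(1),R[:,2].round(4),s["gripper_width"].round(3))
                                                                                                                                                               ^^^^^^^^^^^^^^^^^^^^^^^^
AttributeError: 'float' object has no attribute 'round'
```

```bash
sed -i 's/s\["gripper_width"\].round(3)/round(s["gripper_width"],3)/' st.py; sed -i 's/range(3)/range(1)/' st.py; python3 st.py
```

```text
9.1 [0.6323 0.108  0.1117] -93.27 [-0.1  0.8 -1.4] [ 0.0124  0.0062 -0.9999] 0.256
```

Call:
servo_tool:
  deltas:
    - {"slide": [0, 0, 0.6], "spin": 0}

```text
time_s: 9.2
tcp_pos: [0.6344, 0.1086, 0.099]
ee_rot: [[-0.056, -0.998, 0.018], [-0.998, 0.056, 0.008], [-0.009, -0.017, -1.0]]
wrist_force: [0.5, 1.3, -1.2]
gripper_width: 0.252
```

```bash
python3 st.py
```

```text
9.25 [0.6318 0.1081 0.0947] -93.3 [-0.3  0.3 -1.9] [ 0.0105  0.0062 -0.9999] 0.253
```

Call:
servo_tool:
  deltas:
    - {"slide": [0, 0, 0.3], "spin": 0}

```text
time_s: 9.35
tcp_pos: [0.6325, 0.1083, 0.0878]
ee_rot: [[-0.057, -0.998, 0.012], [-0.998, 0.057, 0.007], [-0.007, -0.012, -1.0]]
wrist_force: [0.4, 0.2, -0.6]
gripper_width: 0.25
```

```bash
python3 st.py
```

```text
9.4 [0.6317 0.1082 0.0857] -93.31 [ 2.1  0.7 -1.8] [ 0.01    0.0064 -0.9999] 0.252
```

Call:
servo_tool:
  deltas:
    - {"slide": [0, 0, 0.35], "spin": 0}

```text
time_s: 9.5
tcp_pos: [0.6328, 0.1086, 0.0778]
ee_rot: [[-0.057, -0.998, 0.012], [-0.998, 0.057, 0.007], [-0.008, -0.012, -1.0]]
wrist_force: [-0.4, -0.9, -0.8]
gripper_width: 0.248
```

```bash
python3 st.py
```

```text
9.55 [0.6317 0.1084 0.0753] -93.33 [ 2.8  1.7 -2.6] [ 0.0094  0.0066 -0.9999] 0.252
```

Call:
servo_tool:
  deltas:
    - {"slide": [0, 0, 0.25], "spin": 0}

```text
time_s: 9.65
tcp_pos: [0.6329, 0.1086, 0.071]
ee_rot: [[-0.057, -0.998, 0.012], [-0.998, 0.057, 0.006], [-0.007, -0.011, -1.0]]
wrist_force: [-8.6, 1.7, 38.1]
gripper_width: 0.254
```

```bash
python3 st.py; python3 -c "
from h import *
save('scene','s9',(220,190,320,310),6)"
```

```text
9.7 [0.6325 0.1085 0.0713] -93.23 [-2.3  0.8  8.7] [ 0.0106  0.0055 -0.9999] 0.251
```

View pics/s9.png

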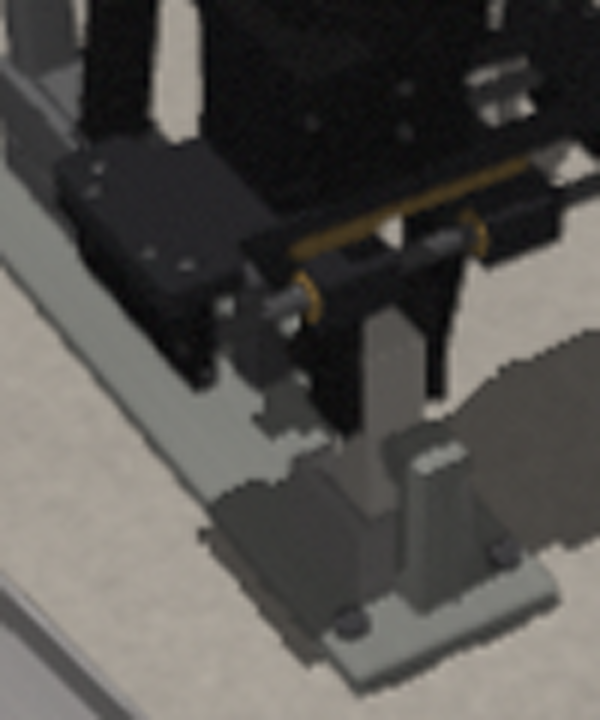

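Call:
servo_tool:
  deltas:
    - {"slide": [0, 0, 0], "spin": 0}
    - {"slide": [0, 0, 0], "spin": 0}
    - {"slide": [0, 0, 0], "spin": 0}
    - {"slide": [0, 0, -0.5], "spin": 0}
    - {"slide": [0, 0, -0.9], "spin": 0}
    - {"slide": [0, 0, -0.9], "spin": 0}
    - {"slide": [0, 0, -0.9], "spin": 0}
  gripper: 120

```text
time_s: 10.45
tcp_pos: [0.629, 0.1069, 0.1513]
ee_rot: [[-0.057, -0.998, 0.002], [-0.998, 0.057, 0.002], [-0.002, -0.001, -1.0]]
wrist_force: [0.1, -0.1, -0.4]
gripper_width: 0.528
```

```bash
python3 st.py; python3 -c "
from h import *
save('scene','s10',(200,150,320,310),5)
c=save('wrist','w10')"
```

```text
10.5 [0.6317 0.1074 0.1564] -93.22 [ 1.3 -0.2  3.1] [ 0.0102  0.0037 -0.9999] 0.527
```

View pics/s10.png

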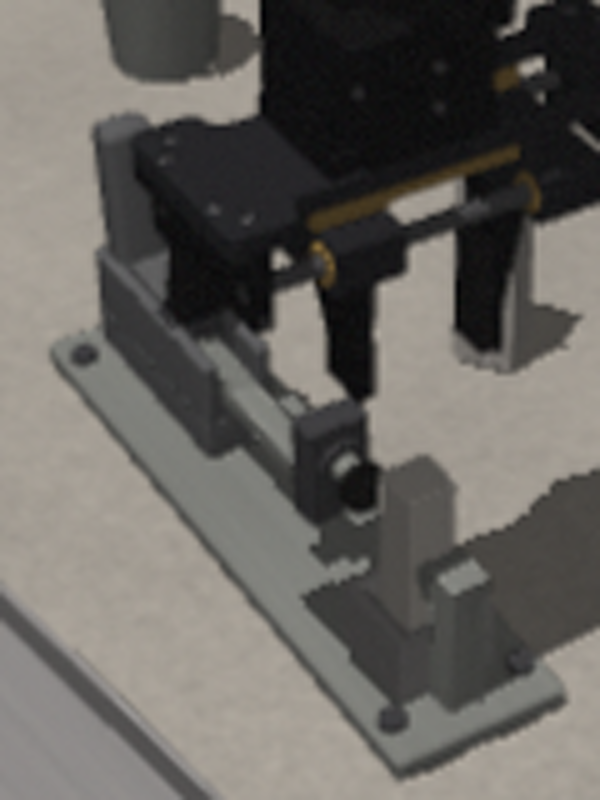

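View pics/w10.png

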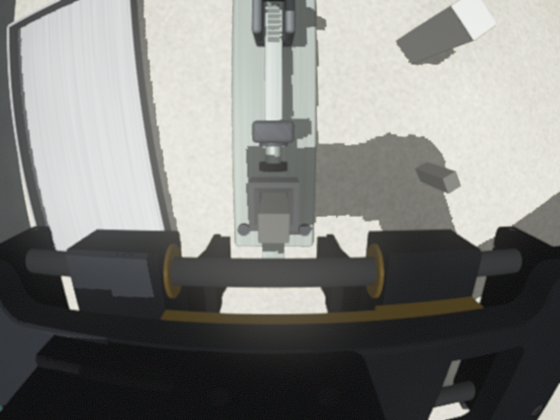

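```bash
python3 -c "
from h import *
crop('w10z',(225,110,325,260),5,dict(np.load('pics/w10.npz'))['frame'][:,:,::-1])
crop('s10z',(265,235,305,285),12,dict(np.load('pics/s10.npz'))['frame'][:,:,::-1])"
```

```text
(no output)
```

View pics/w10z.png

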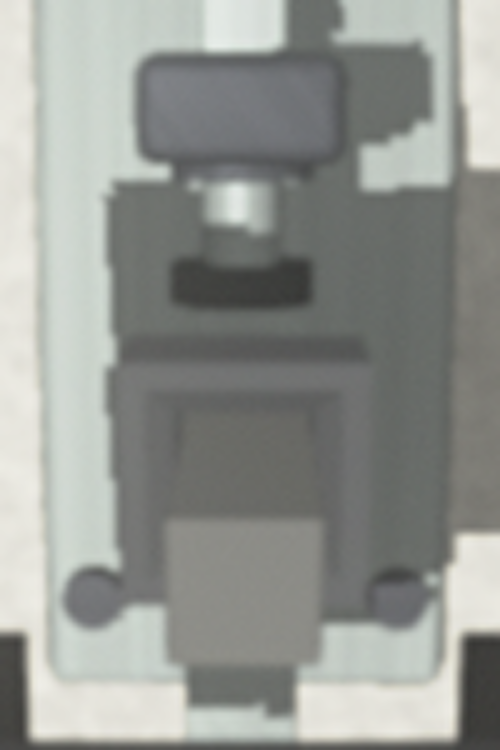

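View pics/s10z.png

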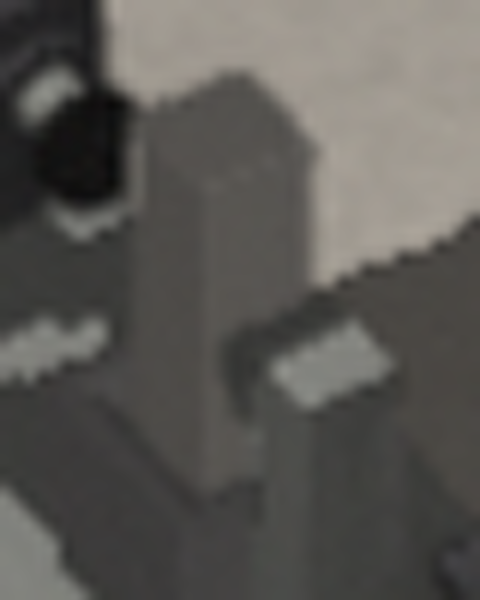

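```bash
python3 - <<'E'
from h import *
w=dict(np.load("pics/w10.npz")); s=dict(np.load("pics/s10.npz"))
A=lambda u,v:(225+u/5-.4,110+v/5-.4); S=lambda u,v:(265+u/12-.46,235+v/12-.46)
print(tri([ray(w,A(244.5,590),True),ray(s,S(228,128))]))
P=np.array([atz(w,A(*c),.102,True) for c in [(166,518),(325,515),(321,665),(165,663)]]); print(P.mean(0)); d=np.roll(P,-1,0)-P; print(np.linalg.norm(d,axis=1),np.degrees(np.arctan2(d[:,1],d[:,0])))
print(proj(s,[.6325,.1107,.102]),proj(s,[.6325,.1107,.107]),S(228,128))
# jaw: pad face and head
print("head top front",atz(w,A(240,158),.088,True),"pad face",atz(w,A(241,305),.057,True))
E
```

```text
(array([0.63167203, 0.11052684, 0.1009059 ]), [np.float64(0.00010726368176653467), np.float64(0.00010726368176653324)])
[0.63178864 0.11031978 0.102     ]
[0.02190552 0.02207137 0.0220992  0.02136503] [177.97539888  86.06601217  -3.87554896 -94.48598549]
[283.18797595 244.99607038] [283.19913056 243.01600956] (283.54, 245.20666666666665)
head top front [0.62910436 0.05124926 0.088     ] pad face [0.63078764 0.07663794 0.057     ]
```

Call:
servo_tool:
  deltas:
    - {"slide": [0.6, 0, -0.3], "spin": 0}
    - {"slide": [0.8, 0, -0.3], "spin": 0}
    - {"slide": [0.8, 0, 0], "spin": 0}
    - {"slide": [0.8, 0, 0], "spin": 0}
    - {"slide": [0.8, 0, 0], "spin": 0}
    - {"slide": [0.8, 0, 0], "spin": 0}
    - {"slide": [0.7, 0, 0], "spin": 0}
    - {"slide": [0, 0, 0], "spin": -0.9}
    - {"slide": [0, 0, 0], "spin": -1}
    - {"slide": [0, 0, 0], "spin": -1}
  gripper: 255

```text
time_s: 11.6
tcp_pos: [0.6147, -0.0396, 0.1616]
ee_rot: [[0.35, -0.937, -0.013], [-0.937, -0.35, -0.0], [-0.004, 0.012, -1.0]]
wrist_force: [-0.6, 0.8, -0.2]
gripper_width: 0.005
```

Call:
servo_tool:
  deltas:
    - {"slide": [0, 0, 0], "spin": -1}
    - {"slide": [0, 0, 0], "spin": -1}
    - {"slide": [0, 0, 0], "spin": -1}
    - {"slide": [0, 0, 0], "spin": -1}
    - {"slide": [0, 0, 0], "spin": -1}
    - {"slide": [0, 0, 0], "spin": -1}
    - {"slide": [0, 0, 0], "spin": -1}
    - {"slide": [0, 0, 0], "spin": -1}
    - {"slide": [0, 0, 0], "spin": -1}
    - {"slide": [0, 0, 0], "spin": -1}

```text
time_s: 12.6
tcp_pos: [0.6059, -0.0504, 0.1547]
ee_rot: [[0.972, 0.234, -0.034], [0.234, -0.972, -0.004], [-0.034, -0.004, -0.999]]
wrist_force: [-0.4, -0.4, 0.5]
gripper_width: 0.003
```

```bash
python3 st.py; python3 -c "
from h import *
print(sense()['joints'])"
```

```text
12.65 [ 0.6057 -0.0505  0.1545] 13.74 [ 0.2  0.3 -0.3] [-0.0348 -0.0039 -0.9994] 0.006
[ 10.40622428  24.45938562  -5.97760759  -0.15686386 -61.56626446
  93.40655047]
```

Call:
servo_tool:
  deltas:
    - {"slide": [0.5, -0.5, -0.4], "spin": 0}
    - {"slide": [0.5, -0.5, -0.4], "spin": -1}
    - {"slide": [0, 0, 0], "spin": -1}
    - {"slide": [0, 0, 0], "spin": -1}
    - {"slide": [0, 0, 0], "spin": -1}
    - {"slide": [0, 0, 0], "spin": -1}
    - {"slide": [0, 0, 0], "spin": -1}
    - {"slide": [0, 0, 0], "spin": -1}
    - {"slide": [0, 0, 0], "spin": -1}
    - {"slide": [0, 0, 0], "spin": -0.9}

```text
time_s: 13.65
tcp_pos: [0.6193, -0.0272, 0.1688]
ee_rot: [[0.069, 0.996, -0.052], [0.998, -0.07, -0.007], [-0.01, -0.051, -0.999]]
wrist_force: [0.0, 0.9, 0.2]
gripper_width: 0.005
```

```bash
python3 st.py; python3 -c "
from h import *
print(sense()['joints'])
save('wrist','w11')"
```

```text
13.7 [ 0.6191 -0.0273  0.1687] 86.21 [ 0.  -0.5 -0.1] [-0.0521 -0.0069 -0.9986] 0.006
[ 12.2900656   25.34930599  -2.29109838  -0.27160797 -65.36424555
 164.02576989]
```

View pics/w11.png

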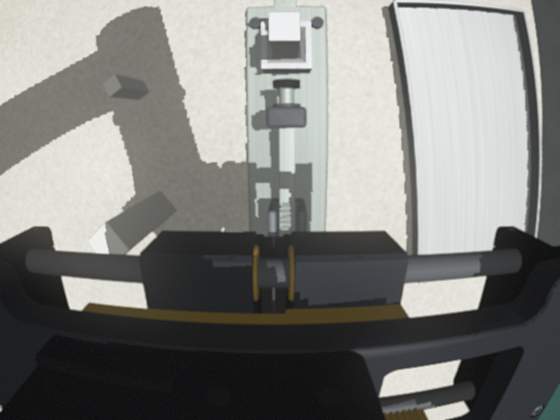

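Call:
servo_tool:
  deltas:
    - {"slide": [0, 0.15, 0.6], "spin": 0}
    - {"slide": [0, 0.15, 0.7], "spin": 0}
    - {"slide": [0, 0, 0.6], "spin": 0}

```text
time_s: 14.05
tcp_pos: [0.6256, -0.029, 0.1198]
ee_rot: [[0.087, 0.995, -0.048], [0.996, -0.087, -0.006], [-0.01, -0.047, -0.999]]
wrist_force: [-0.4, -0.4, -0.7]
gripper_width: 0.004
```

```bash
cat >> st.py <<'E'
O=np.array([.6267,.0109]); a=np.radians(-3.3)
d=s["tcp_pos"][:2]-O; print("clamp xy mm",(1000*np.array([d[0]*np.cos(a)+d[1]*np.sin(a),-d[0]*np.sin(a)+d[1]*np.cos(a)])).round(1),"push -y force",round(float(s["wrist_force"][:2]@[-np.sin(a),np.cos(a)]),1))
E
python3 st.py; python3 -c "
from h import *
save('scene','s11',(200,140,320,300),5)"
```

```text
14.1 [ 0.6233 -0.0291  0.1165] 84.99 [-1.2 -1.2 -2.8] [-0.054  -0.0061 -0.9985] 0.003
clamp xy mm [ -1.1 -40.1] push -y force -1.3
```

View pics/s11.png

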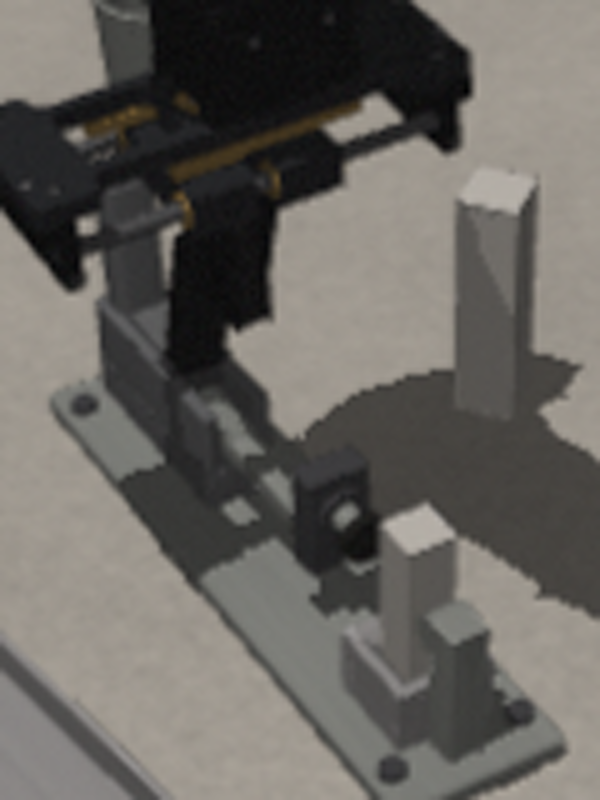

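Call:
servo_tool:
  deltas:
    - {"slide": [-0.5, 0, 0], "spin": 0}
    - {"slide": [-0.5, 0, 0], "spin": 0}
    - {"slide": [-0.3, 0, 0], "spin": 0}

```text
time_s: 14.45
tcp_pos: [0.6217, -0.0618, 0.1188]
ee_rot: [[0.088, 0.995, -0.052], [0.996, -0.088, -0.005], [-0.009, -0.051, -0.999]]
wrist_force: [1.2, 6.0, -0.1]
gripper_width: 0.007
```

```bash
python3 st.py;  python3 -c "
from h import *
save('wrist','w12',(200,0,360,240),3.3)"
```

```text
14.5 [ 0.6216 -0.0628  0.1188] 84.93 [ 0.7  3.2 -0.8] [-0.0516 -0.0053 -0.9987] 0.009
clamp xy mm [ -0.9 -73.8] push -y force 3.2
```

View pics/w12.png

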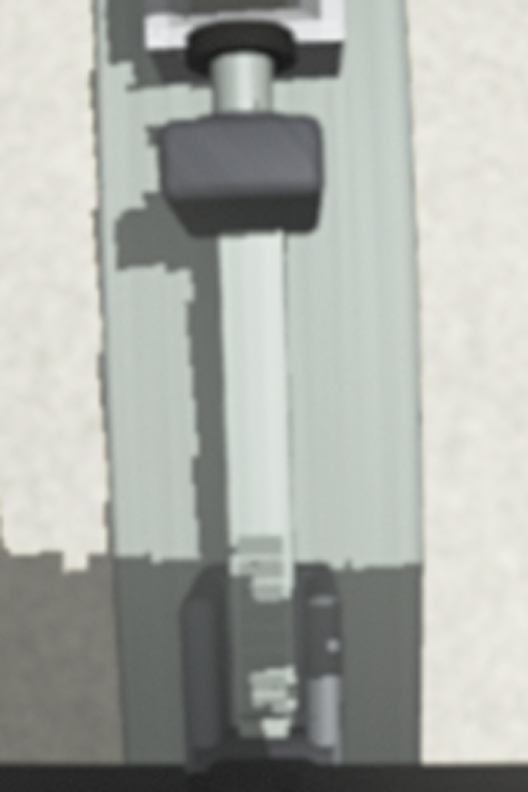

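```bash
cat > jaw.py <<'E'
from h import *
O=np.array([.6267,.0109]); a=np.radians(-3.3)
def cy(p): d=p[:2]-O; return 1000*(-d[0]*np.sin(a)+d[1]*np.cos(a))
E
python3 - <<'E'
from jaw import *
def A(x0,y0,s): return lambda u,v:(x0+u/s-.5+.5/s,y0+v/s-.5+.5/s)
w=dict(np.load("pics/w12.npz")); B=A(200,0,3.3)
print("head front",cy(atz(w,B(240,117),.088,True)),"back",cy(atz(w,B(240,195),.088,True)),"pad top front",cy(atz(w,B(242,24),.079,True)),"rim near",cy(atz(w,B(160,45),.042,True)))
crop("w11z",(230,0,340,150),5,dict(np.load("pics/w11.npz"))["frame"][:,:,::-1])
E
```

```text
head front 47.196249363311225 back 32.386544369991896 pad top front 68.98629213449613 rim near 78.67970119449181
```

View pics/w11z.png

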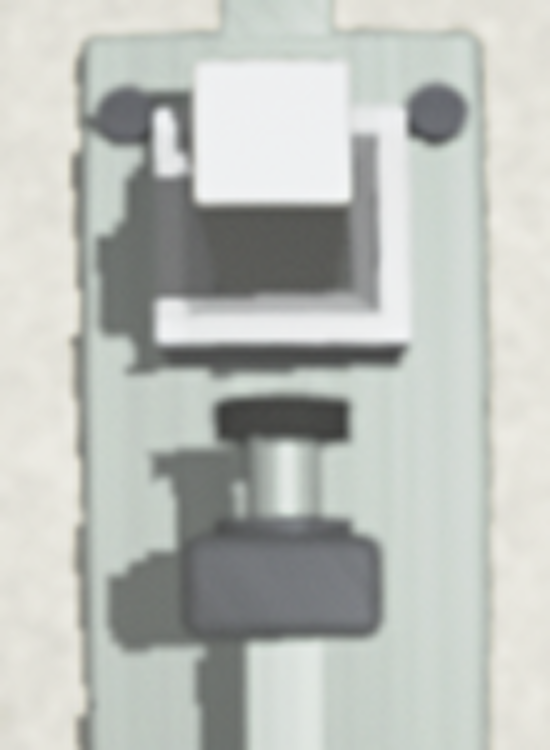

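```bash
python3 - <<'E'
from jaw import *
def A(x0,y0,s): return lambda u,v:(x0+u/s-.5+.5/s,y0+v/s-.5+.5/s)
w=dict(np.load("pics/w11.npz")); B=A(230,0,5)
print("head front",cy(atz(w,B(282,540),.088,True)),"back",cy(atz(w,B(282,636),.088,True)),"pad top front",cy(atz(w,B(284,398),.079,True)),"rim near",cy(atz(w,B(282,345),.042,True)),"stone near",cy(atz(w,B(272,204),.102,True)))
E
```

```text
head front 40.26629673245009 back 25.93404841826683 pad top front 62.822653565412764 rim near 77.33947966665747 stone near 88.1308404050849
```

Call:
servo_tool:
  deltas:
    - {"slide": [-0.25, 0, 0], "spin": 0}

```text
time_s: 14.65
tcp_pos: [0.6212, -0.0679, 0.1188]
ee_rot: [[0.088, 0.995, -0.051], [0.996, -0.089, -0.004], [-0.009, -0.05, -0.999]]
wrist_force: [-1.0, 5.2, -2.0]
gripper_width: 0.006
```

```bash
python3 st.py
```

```text
14.7 [ 0.6211 -0.0689  0.1188] 84.88 [-0.1  3.1 -1. ] [-0.0508 -0.0046 -0.9987] 0.009
clamp xy mm [ -1. -80.] push -y force 3.1
```

Call:
servo_tool:
  deltas:
    - {"slide": [-0.15, 0, 0], "spin": 0}

```text
time_s: 14.8
tcp_pos: [0.621, -0.0717, 0.1186]
ee_rot: [[0.09, 0.995, -0.05], [0.996, -0.09, -0.003], [-0.007, -0.049, -0.999]]
wrist_force: [0.9, 12.2, -1.1]
gripper_width: 0.006
```

```bash
python3 st.py;  python3 -c "
from h import *
save('wrist','w13',(200,0,360,240),3.3)"
```

```text
14.85 [ 0.6211 -0.0714  0.1185] 84.82 [ 0.6  7.9 -1.2] [-0.0493 -0.0014 -0.9988] 0.003
clamp xy mm [ -0.9 -82.5] push -y force 7.9
```

View pics/w13.png

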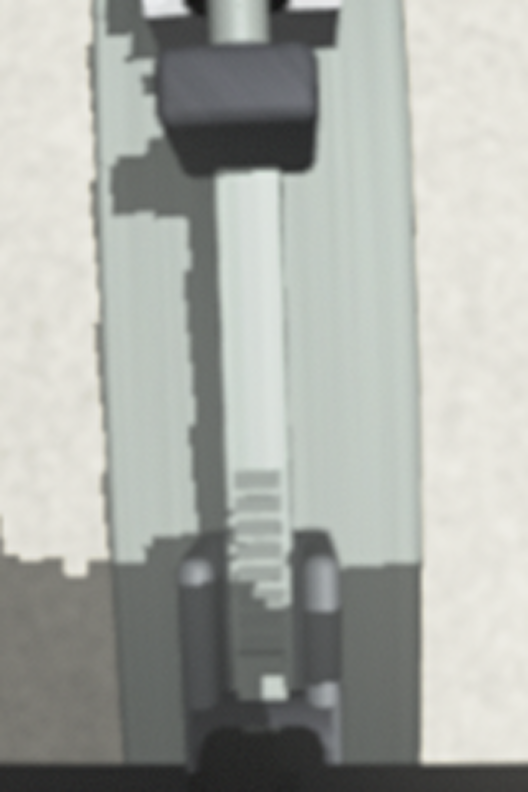

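```bash
python3 - <<'E'
from jaw import *
def A(x0,y0,s): return lambda u,v:(x0+u/s-.5+.5/s,y0+v/s-.5+.5/s)
w=dict(np.load("pics/w13.npz")); B=A(200,0,3.3)
print("head front",cy(atz(w,B(240,47),.088,True)),"back",cy(atz(w,B(240,121),.088,True)),"rim near",cy(atz(w,B(160,14),.042,True)))
E
```

```text
head front 52.584958763349576 back 37.980079957405515 rim near 78.3918764514649
```

Call:
servo_tool:
  deltas:
    - {"slide": [0.6, 0, 0], "spin": 0}
    - {"slide": [0.6, 0, 0], "spin": 0}
    - {"slide": [0.45, 0, 0], "spin": 0}
    - {"slide": [0, 0, 0], "spin": 0}

```text
time_s: 15.3
tcp_pos: [0.6251, -0.0282, 0.1192]
ee_rot: [[0.089, 0.995, -0.05], [0.996, -0.09, -0.005], [-0.01, -0.049, -0.999]]
wrist_force: [-0.1, 0.4, 0.6]
gripper_width: 0.006
```

```bash
for i in 1 2 3 4 5; do python3 st.py; done;  python3 -c "
from h import *
save('wrist','w14',(200,0,360,240),3.3)"
```

```text
15.35 [ 0.625  -0.0288  0.1192] 84.86 [-0.8  0.4  0.1] [-0.0497 -0.0053 -0.9987] 0.01
clamp xy mm [  0.6 -39.7] push -y force 0.4
15.4 [ 0.6249 -0.0293  0.1191] 84.82 [-0.5 -0.7  0.2] [-0.0499 -0.0052 -0.9987] -0.001
clamp xy mm [  0.5 -40.3] push -y force -0.7
15.45 [ 0.6248 -0.0297  0.1191] 84.78 [-0.1  0.   1. ] [-0.05   -0.0051 -0.9987] 0.007
clamp xy mm [  0.5 -40.7] push -y force 0.0
15.5 [ 0.6248 -0.03    0.119 ] 84.75 [0.2 0.7 0.3] [-0.05   -0.0049 -0.9987] 0.007
clamp xy mm [  0.4 -40.9] push -y force 0.7
15.55 [ 0.6247 -0.0302  0.119 ] 84.73 [0.5 0.4 0.4] [-0.05   -0.0048 -0.9987] 0.004
clamp xy mm [  0.4 -41.1] push -y force 0.5
```

View pics/w14.png

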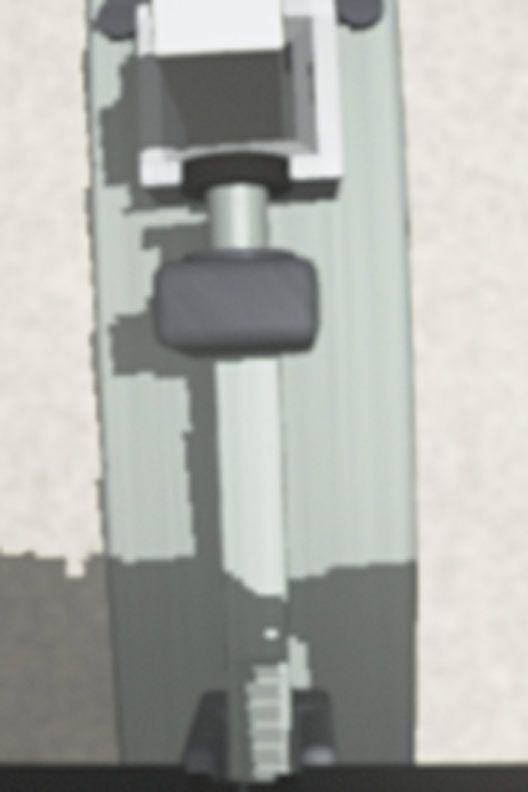

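```bash
python3 - <<'E'
from jaw import *
def A(x0,y0,s): return lambda u,v:(x0+u/s-.5+.5/s,y0+v/s-.5+.5/s)
w=dict(np.load("pics/w14.npz")); B=A(200,0,3.3)
for n,p,z in (("head front",(238,257),.088),("back",(238,347),.088),("pad",(238,156),.079),("rim",(155,183),.042),("stone",(220,50),.102)): print(n,cy(atz(w,B(*p),z,True)).round(1))
E
```

```text
head front 53.7
back 37.4
pad 74.7
rim 78.3
stone 88.6
```

Call:
servo_tool:
  deltas:
    - {"slide": [-0.5, 0, 0], "spin": 0}
    - {"slide": [-0.5, 0, 0], "spin": 0}
    - {"slide": [-0.35, 0, 0], "spin": 0}

```text
time_s: 15.9
tcp_pos: [0.6228, -0.0645, 0.1203]
ee_rot: [[0.091, 0.995, -0.046], [0.996, -0.091, -0.002], [-0.006, -0.046, -0.999]]
wrist_force: [0.6, 4.9, -0.7]
gripper_width: 0.005
```

```bash
for i in 1 2 3; do python3 st.py; done;  python3 -c "
from h import *
save('wrist','w15',(200,0,360,240),3.3)"
```

```text
15.95 [ 0.6226 -0.0657  0.1202] 84.7 [ 1.2  2.  -0.2] [-0.0462 -0.0027 -0.9989] 0.006
clamp xy mm [  0.3 -76.7] push -y force 2.1
16.0 [ 0.6227 -0.0653  0.1202] 84.7 [1.1 2.3 1.3] [-0.0464 -0.0032 -0.9989] 0.008
clamp xy mm [  0.4 -76.3] push -y force 2.4
16.05 [ 0.6227 -0.0649  0.1202] 84.73 [0.7 2.  1.9] [-0.0467 -0.0037 -0.9989] 0.004
clamp xy mm [  0.4 -75.9] push -y force 2.0
```

View pics/w15.png

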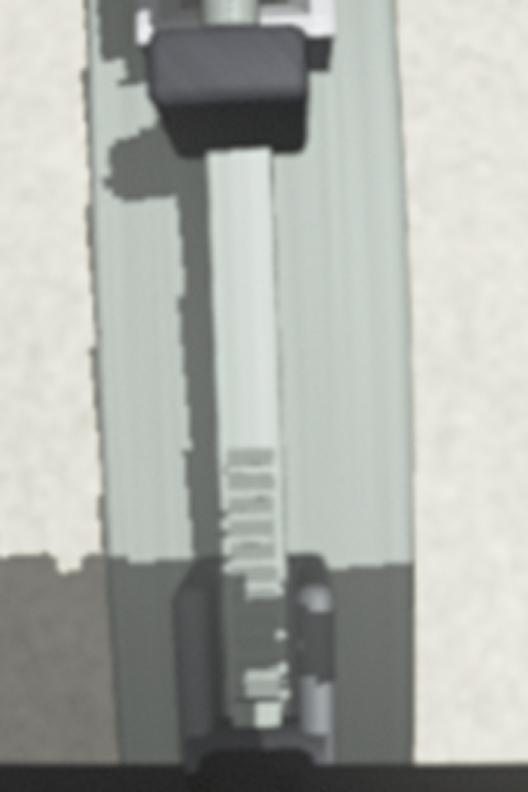

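```bash
python3 - <<'E'
from jaw import *
def A(x0,y0,s): return lambda u,v:(x0+u/s-.5+.5/s,y0+v/s-.5+.5/s)
w=dict(np.load("pics/w15.npz")); B=A(200,0,3.3)
for n,p,z in (("head front",(230,28),.088),("back",(230,102),.088),("rim",(145,41),.042)): print(n,cy(atz(w,B(*p),z,True)).round(1))
E
python3 st.py
```

```text
head front 63.5
back 48.6
rim 78.7
16.15 [ 0.6227 -0.0643  0.1201] 84.8 [0.6 2.7 1.8] [-0.0471 -0.004  -0.9989] 0.008
clamp xy mm [  0.3 -75.4] push -y force 2.7
```

Call:
servo_tool:
  deltas:
    - {"slide": [-0.2, 0, 0], "spin": 0}

```text
time_s: 16.25
tcp_pos: [0.6225, -0.0686, 0.1201]
ee_rot: [[0.09, 0.995, -0.047], [0.996, -0.09, -0.003], [-0.007, -0.046, -0.999]]
wrist_force: [1.0, 4.5, -0.9]
gripper_width: 0.012
```

```bash
python3 st.py; python3 st.py
```

```text
16.3 [ 0.6224 -0.0694  0.12  ] 84.8 [0.2 3.4 0.4] [-0.0466 -0.0034 -0.9989] 0.002
clamp xy mm [  0.3 -80.4] push -y force 3.4
16.35 [ 0.6224 -0.0692  0.12  ] 84.79 [2.4 2.8 0.1] [-0.0466 -0.0036 -0.9989] 0.001
clamp xy mm [  0.3 -80.3] push -y force 3.0
```

Call:
servo_tool:
  deltas:
    - {"slide": [0.6, 0, 0], "spin": 0}
    - {"slide": [0.6, 0, 0], "spin": 0}
    - {"slide": [0.4, 0, 0], "spin": 0}
    - {"slide": [0, 0, 0], "spin": 0}

```text
time_s: 16.75
tcp_pos: [0.6243, -0.0276, 0.1186]
ee_rot: [[0.091, 0.995, -0.052], [0.996, -0.091, -0.007], [-0.012, -0.052, -0.999]]
wrist_force: [-0.9, 0.2, 1.2]
gripper_width: 0.003
```

```bash
for i in 1 2 3 4 5; do python3 st.py|tail -1; done;  python3 -c "
from h import *
save('wrist','w16',(200,0,360,240),3.3)"
```

```text
clamp xy mm [ -0.2 -39. ] push -y force -0.2
clamp xy mm [ -0.2 -39.5] push -y force -0.6
clamp xy mm [ -0.1 -39.9] push -y force 0.2
clamp xy mm [ -0.1 -40.3] push -y force 1.4
clamp xy mm [ -0.  -40.4] push -y force 0.4
```

View pics/w16.png

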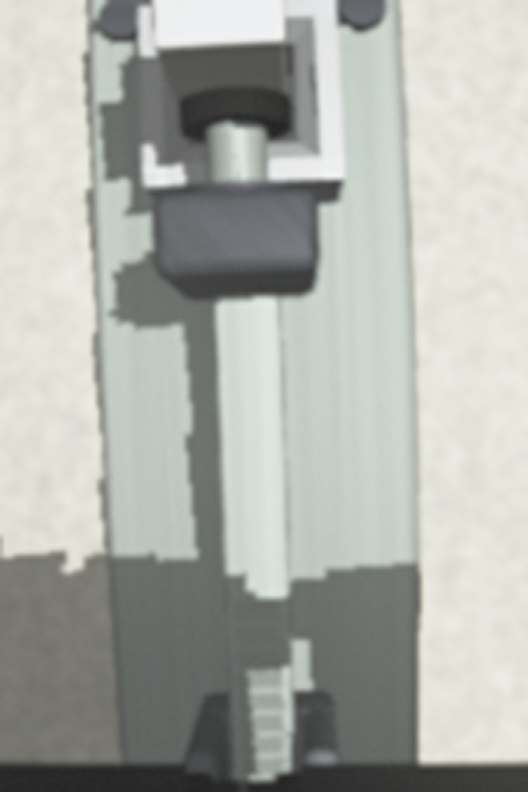

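```bash
python3 - <<'E'
from jaw import *
def A(x0,y0,s): return lambda u,v:(x0+u/s-.5+.5/s,y0+v/s-.5+.5/s)
w=dict(np.load("pics/w16.npz")); B=A(200,0,3.3)
for n,p,z in (("head front",(238,193),.088),("back",(238,272),.088),("pad",(238,88),.079),("rim",(155,186),.042),("stone",(220,45),.102)): print(n,cy(atz(w,B(*p),z,True)).round(1))
save("scene","s16",(200,140,320,300),5)
E
```

```text
head front 66.1
back 51.5
pad 88.9
rim 78.0
stone 90.0
```

View pics/s16.png

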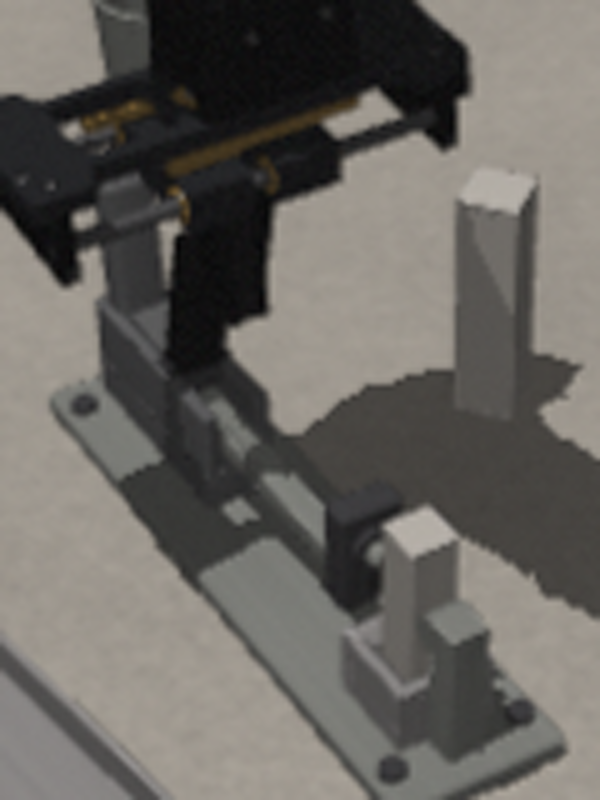

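Call:
servo_tool:
  deltas:
    - {"slide": [-0.5, 0, 0], "spin": 0}
    - {"slide": [-0.4, 0, 0], "spin": 0}

```text
time_s: 17.3
tcp_pos: [0.6233, -0.0516, 0.12]
ee_rot: [[0.092, 0.995, -0.049], [0.996, -0.092, -0.005], [-0.009, -0.048, -0.999]]
wrist_force: [-0.6, 6.3, 5.2]
gripper_width: 0.004
```

```bash
for i in 1 2 3; do python3 st.py|tail -1; done;  python3 -c "
from h import *
save('wrist','w17',(200,0,360,240),3.3)"
```

```text
clamp xy mm [  0.1 -64. ] push -y force 0.8
clamp xy mm [  0.1 -63.7] push -y force 2.3
clamp xy mm [  0.  -63.4] push -y force 1.7
```

View pics/w17.png

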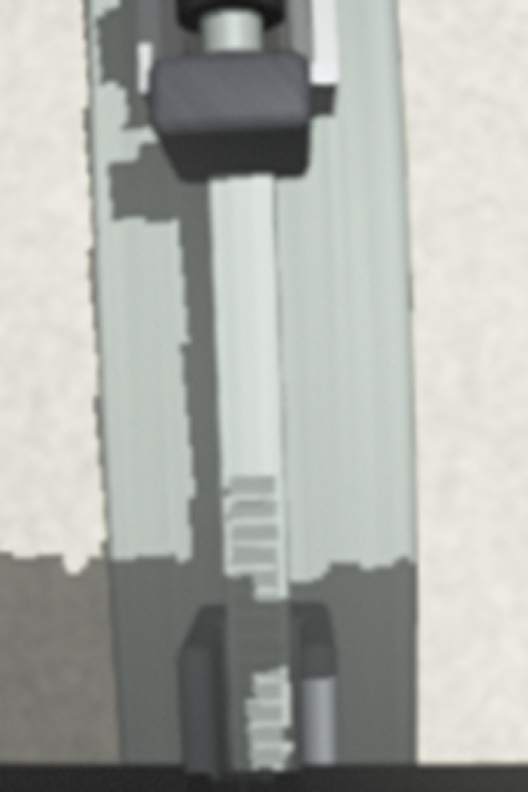

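```bash
cat >> jaw.py <<'E'
def A(x0,y0,s): return lambda u,v:(x0+u/s-.5+.5/s,y0+v/s-.5+.5/s)
def meas(fn,*pts):
    w=dict(np.load(f"pics/{fn}.npz")); B=A(200,0,3.3)
    for n,p,z in pts: print(n,cy(atz(w,B(*p),z,True)).round(1))
E
python3 -c "
from jaw import *
meas('w17',('front',(230,57),.088),('back',(230,132),.088),('rim',(145,91),.042),('padback',(230,10),.079))"
```

```text
front 69.8
back 55.0
rim 78.3
padback 82.9
```

Call:
servo_tool:
  deltas:
    - {"slide": [-0.15, 0, 0], "spin": 0}

```text
time_s: 17.6
tcp_pos: [0.6228, -0.0553, 0.1197]
ee_rot: [[0.093, 0.994, -0.049], [0.996, -0.093, -0.005], [-0.01, -0.048, -0.999]]
wrist_force: [-0.5, 7.2, 2.5]
gripper_width: 0.002
```

```bash
for i in 1 2 3; do python3 st.py|tail -1; done
```

```text
clamp xy mm [ -0.1 -66.7] push -y force 4.6
clamp xy mm [ -0.1 -66.5] push -y force 5.0
clamp xy mm [ -0.1 -66.4] push -y force 5.2
```

Call:
servo_tool:
  deltas:
    - {"slide": [-0.15, 0, 0], "spin": 0}

```text
time_s: 17.85
tcp_pos: [0.6227, -0.0578, 0.1199]
ee_rot: [[0.092, 0.995, -0.048], [0.996, -0.092, -0.003], [-0.008, -0.048, -0.999]]
wrist_force: [0.1, 8.2, 3.0]
gripper_width: 0.005
```

```bash
for i in 1 2 3; do python3 st.py|tail -1; done;  python3 -c "
from h import *
save('wrist','w18',(200,0,360,240),3.3)
save('scene','s18',(240,210,320,300),7)"
```

```text
clamp xy mm [ -0.1 -69.1] push -y force 7.4
clamp xy mm [ -0. -69.] push -y force 6.8
clamp xy mm [ -0.1 -69. ] push -y force 6.1
```

View pics/w18.png

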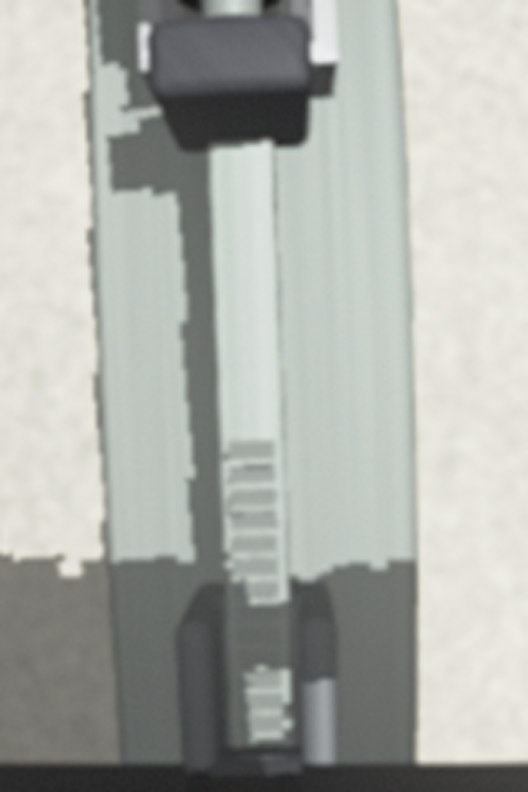

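View pics/s18.png

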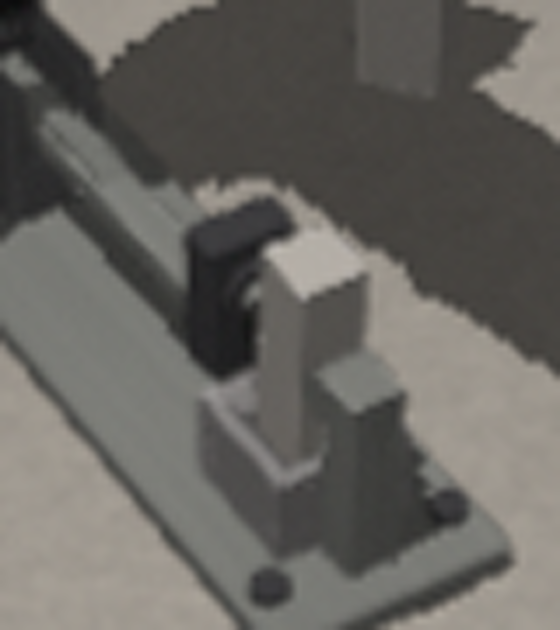

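```bash
python3 -c "
from jaw import *
meas('w18',('front',(230,20),.088),('back',(230,96),.088),('rim',(143,68),.042))"
```

```text
front 72.0
back 56.7
rim 78.8
```

Call:
servo_tool:
  deltas:
    - {"slide": [-0.15, 0, 0], "spin": 0}

```text
time_s: 18.2
tcp_pos: [0.6226, -0.0599, 0.12]
ee_rot: [[0.092, 0.995, -0.048], [0.996, -0.092, -0.002], [-0.006, -0.047, -0.999]]
wrist_force: [-0.1, 9.2, 1.9]
gripper_width: 0.003
```

```bash
for i in 1 2 3 4; do python3 st.py|tail -1; done;  python3 -c "
from h import *
save('wrist','w19',(200,0,360,240),3.3)
save('scene','s19',(240,210,320,300),7)"
```

```text
clamp xy mm [ -0.  -71.2] push -y force 8.0
clamp xy mm [ -0.1 -71.1] push -y force 7.5
clamp xy mm [ -0.  -71.1] push -y force 7.6
clamp xy mm [ -0.1 -71.1] push -y force 8.0
```

View pics/w19.png

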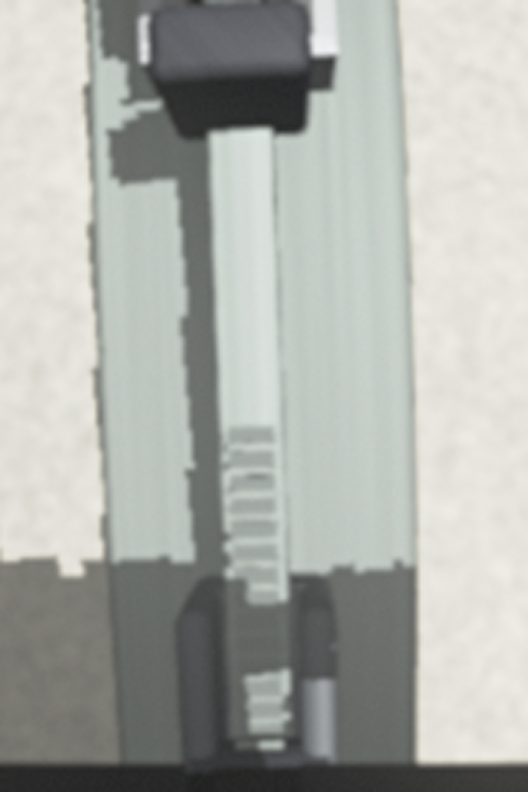

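```bash
python3 -c "
from jaw import *
meas('w19',('front',(230,4),.088),('back',(230,80),.088),('rim',(143,62),.042))"
```

```text
front 73.5
back 57.9
rim 78.5
```

View pics/s19.png

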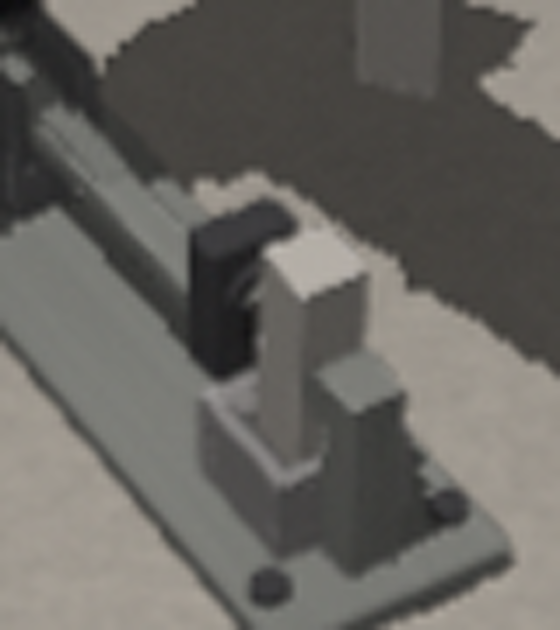

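Call:
servo_tool:
  deltas:
    - {"slide": [-0.2, 0, 0], "spin": 0}

```text
time_s: 18.6
tcp_pos: [0.6224, -0.0627, 0.12]
ee_rot: [[0.091, 0.995, -0.047], [0.996, -0.091, 0.001], [-0.003, -0.046, -0.999]]
wrist_force: [-0.2, 10.3, 2.6]
gripper_width: 0.007
```

```bash
for i in 1 2 3 4 5 6; do python3 st.py|tail -1; done;  python3 -c "
from h import *
save('wrist','w20',(200,0,360,240),3.3)
save('scene','s20',(240,190,320,280),8)"
```

```text
clamp xy mm [ -0.1 -74.2] push -y force 8.9
clamp xy mm [ -0.  -74.1] push -y force 9.2
clamp xy mm [ -0.1 -74.1] push -y force 9.3
clamp xy mm [ -0. -74.] push -y force 8.3
clamp xy mm [ -0. -74.] push -y force 8.9
clamp xy mm [ -0.1 -74. ] push -y force 8.9
```

View pics/w20.png

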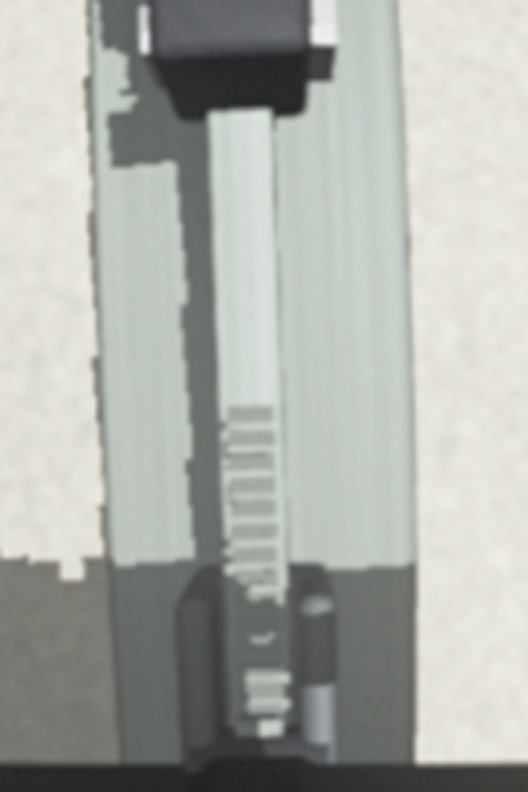

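View pics/s20.png

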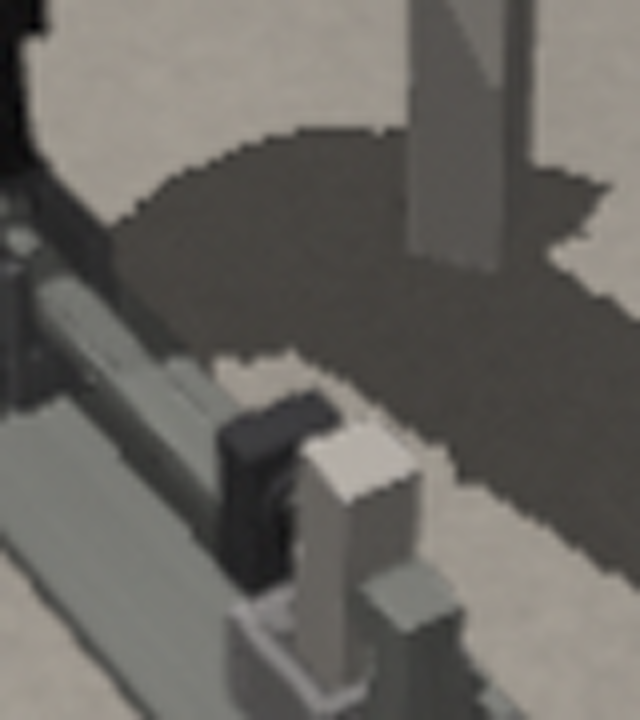

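```bash
python3 -c "
from jaw import *
meas('w20',('back59',(230,57),.088),('back62',(230,61),.088),('rim',(143,54),.042))
w=dict(np.load('pics/s20.npz'))
B=A(240,190,8)
for n,p,z in (('head front-left top',(228,455),.088),('head back? right',(338,410),.088),('stone near-left',(300,455),.102),('stone far-left',(345,500),.102)): print(n,cy(atz(w,B(*p),z)).round(1))
"
```

```text
back59 59.8
back62 59.0
rim 77.8
head front-left top 74.4
head back? right 74.2
stone near-left 97.4
stone far-left 116.7
```

```bash
python3 - <<'E'
from h import *
ims=[]
for n in ("s11","s16","s18","s20"):
    im=dict(np.load(f"pics/{n}.npz"))["frame"][:,:,::-1][230:285,262:302]
    ims.append(cv2.resize(im,None,fx=9,fy=9,interpolation=cv2.INTER_CUBIC))
m=np.vstack([np.hstack(ims[:2]),np.hstack(ims[2:])]); cv2.imwrite("pics/cmp.png",cv2.resize(np.hstack(ims),(1440//2*1,495//2)) if 0 else cv2.resize(np.hstack([ims[0],ims[3]]),None,fx=1,fy=1))
E
```

```text
(no output)
```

View pics/cmp.png

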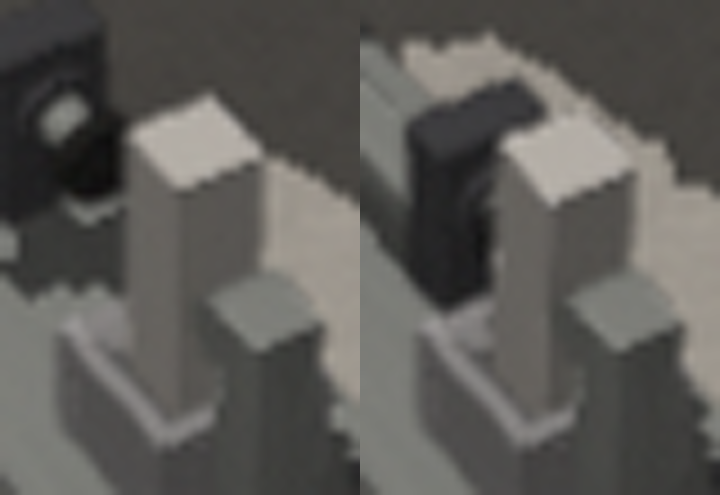

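```bash
python3 - <<'E'
from jaw import *
w=dict(np.load("pics/s20.npz")); u=np.array([.0576,.9983,0])
p0=np.array([.632,.1105,.102])
print(proj(w,p0),(proj(w,p0+u*.001)-proj(w,p0)),(proj(w,p0+[0,0,.001])-proj(w,p0)),(proj(w,p0+[.001,0,0])-proj(w,p0)))
def C(u,v,k=0): return (262+u/9-.44,230+v/9-.44)
for n,cs in (("s11",[(128,138),(183,190),(262,152),(210,97)]),("s20",[(140,150),(195,207),(275,165),(215,112)])):
    P=np.array([atz(w,C(*c),.102) for c in cs]); m=P.mean(0); print(n,m.round(4),cy(m).round(1),[cy(p).round(1) for p in P])
E
```

```text
[283.34014594 244.84156109] [0.27689978 0.29128323] [ 0.00231322 -0.39504274] [-0.42510719  0.19690629]
s11 [0.6333 0.1122 0.102 ] 101.5 [np.float64(92.2), np.float64(112.5), np.float64(111.1), np.float64(90.1)]
s20 [0.6341 0.1172 0.102 ] 106.5 [np.float64(96.9), np.float64(118.4), np.float64(116.0), np.float64(94.8)]
```

```bash
python3 - <<'E'
from h import *
for k,(a,b) in enumerate((("s11","s16"),("s18","s20"))):
    ims=[]
    for n in (a,b):
        im=dict(np.load(f"pics/{n}.npz"))["frame"][:,:,::-1][232:284,268:300]
        im=cv2.resize(im,None,fx=11,fy=11,interpolation=cv2.INTER_NEAREST); ims.append(cv2.convertScaleAbs(im,alpha=1.4))
    cv2.imwrite(f"pics/cmp{k}.png",np.hstack(ims))
E
```

```text
(no output)
```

View pics/cmp0.png

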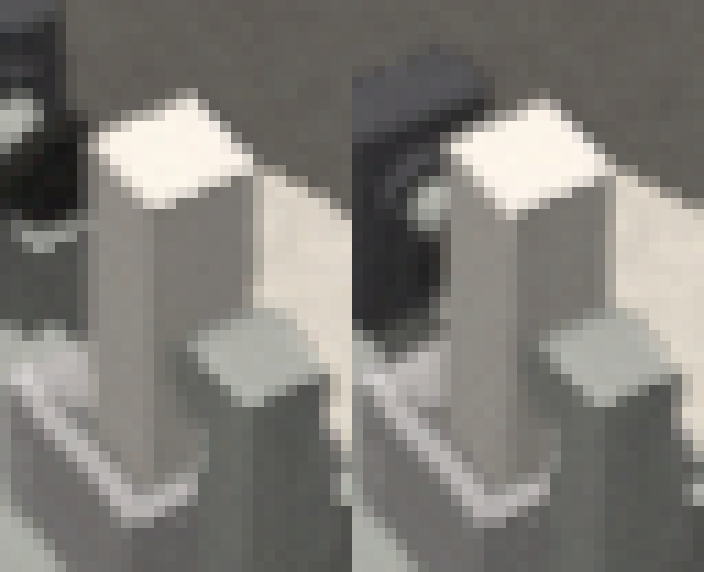

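View pics/cmp1.png

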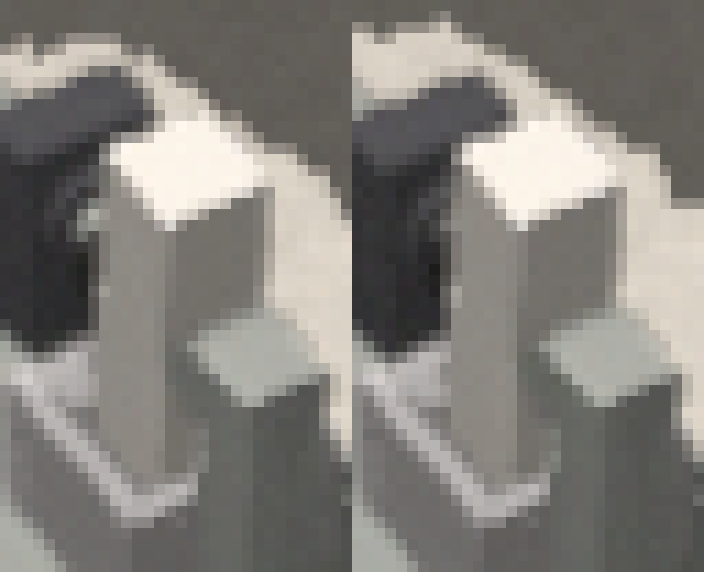

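```bash
python3 - <<'E'
from h import *
c20=optics.capture("scene"); np.savez("pics/s21.npz",**c20)
for n in ("s11","s16","s18","s19","s20","s21"):
    g=dict(np.load(f"pics/{n}.npz"))["frame"].astype(float).mean(2)[236:258,270:298]
    # soft weights between side level & top level
    hi=np.percentile(g,98); 
    m=(g>hi*0.88).astype(np.uint8); k,l,st,ce=cv2.connectedComponentsWithStats(m,connectivity=4)
    for j in range(1,k):
        if st[j,4]>60: print(n,round(hi),st[j],(ce[j]+[270,236]).round(2))
E
python3 st.py
```

```text
s11 174 [ 7  5 14  9 71] [283.39 245.41]
s16 174 [ 7  6 14  9 75] [283.8  245.87]
s18 174 [ 8  6 14 10 80] [284.68 246.74]
s19 174 [ 8  6 14 10 80] [284.68 246.74]
s20 174 [ 8  6 14 10 79] [284.7  246.78]
s21 174 [ 8  6 14 10 80] [284.68 246.74]
19.1 [ 0.6224 -0.063   0.1201] 84.77 [0.1 8.4 2.6] [-4.650e-02  7.000e-04 -9.989e-01] 0.004
clamp xy mm [ -0. -74.] push -y force 8.4
```

```bash
python3 - <<'E'
from h import *
for n in ("s11","s16","s18","s20"):
    g=dict(np.load(f"pics/{n}.npz"))["frame"].astype(float).mean(2)
    print(n)
    for r in (254,258,262,266,270,273):
        print(r, g[r,272:296].round(0).astype(int).tolist())
E
```

```text
s11
254 [97, 56, 56, 66, 90, 97, 99, 99, 98, 95, 86, 86, 86, 85, 85, 85, 85, 84, 92, 121, 148, 146, 146, 152]
258 [55, 57, 56, 67, 90, 98, 98, 98, 99, 94, 84, 85, 86, 85, 85, 85, 85, 85, 101, 140, 154, 152, 152, 150]
262 [125, 115, 81, 77, 95, 98, 98, 98, 98, 94, 84, 83, 84, 90, 105, 116, 119, 121, 123, 123, 124, 125, 128, 131]
266 [130, 128, 126, 125, 114, 98, 98, 98, 98, 95, 81, 77, 70, 72, 70, 87, 122, 126, 124, 124, 124, 123, 117, 111]
270 [129, 130, 112, 92, 89, 97, 98, 99, 97, 94, 84, 85, 83, 79, 76, 72, 72, 75, 72, 63, 62, 60, 60, 61]
273 [78, 83, 107, 128, 130, 109, 88, 96, 98, 94, 82, 84, 84, 88, 91, 72, 72, 74, 71, 64, 63, 62, 59, 60]
s16
254 [32, 32, 29, 35, 66, 98, 98, 99, 99, 99, 97, 83, 81, 82, 82, 83, 83, 83, 87, 115, 147, 146, 147, 152]
258 [33, 31, 30, 46, 77, 99, 99, 98, 99, 99, 94, 83, 81, 82, 83, 82, 82, 82, 86, 118, 152, 153, 151, 151]
262 [58, 57, 61, 76, 93, 97, 98, 98, 98, 99, 91, 81, 81, 90, 106, 115, 119, 123, 124, 123, 122, 126, 128, 132]
266 [130, 128, 126, 122, 108, 97, 99, 97, 99, 98, 91, 78, 71, 71, 70, 86, 124, 126, 124, 123, 124, 123, 116, 111]
270 [1
[... 801 characters left out ...]
0, 80, 84, 90, 72, 74, 73, 71, 63, 62, 62, 59, 63]
s20
254 [36, 38, 30, 30, 51, 86, 97, 97, 97, 98, 96, 90, 80, 79, 80, 80, 79, 80, 80, 85, 114, 145, 146, 151]
258 [30, 31, 32, 24, 69, 115, 98, 98, 97, 97, 95, 85, 80, 80, 79, 78, 81, 79, 79, 97, 138, 153, 150, 150]
262 [33, 31, 41, 57, 75, 97, 97, 98, 98, 98, 94, 78, 78, 83, 103, 115, 119, 122, 122, 123, 123, 124, 128, 130]
266 [129, 127, 126, 120, 100, 97, 98, 96, 97, 100, 97, 76, 71, 70, 68, 85, 123, 126, 124, 123, 123, 122, 116, 110]
270 [129, 130, 111, 90, 85, 97, 96, 96, 96, 99, 96, 80, 78, 76, 76, 71, 71, 73, 71, 64, 62, 58, 60, 60]
273 [76, 83, 106, 127, 129, 110, 87, 96, 98, 98, 94, 80, 78, 84, 90, 72, 73, 73, 72, 63, 64, 61, 59, 61]
```

```bash
python3 -c "
from h import *
save('top','t21',(215,165,335,230),6)"
```

```text
(no output)
```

View pics/t21.png

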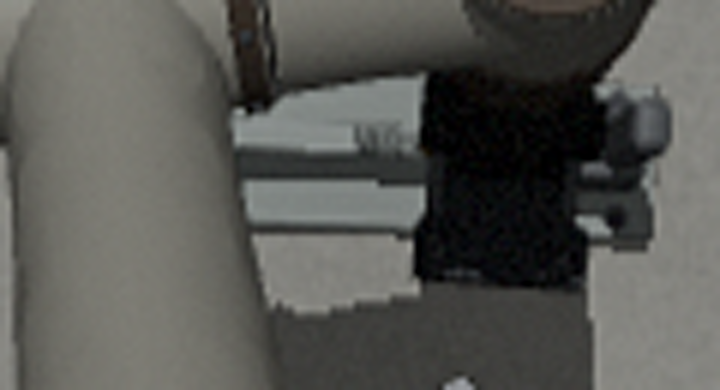

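Call:
servo_tool:
  deltas:
    - {"slide": [0.5, 0, 0], "spin": 0}
    - {"slide": [0.5, 0, 0], "spin": 0}
    - {"slide": [0.5, 0, 0], "spin": 0}
    - {"slide": [0.3, 0, 0], "spin": 0}
    - {"slide": [0, 0, 0], "spin": 0}

```text
time_s: 19.65
tcp_pos: [0.6247, -0.016, 0.1178]
ee_rot: [[0.091, 0.994, -0.053], [0.996, -0.091, -0.003], [-0.008, -0.053, -0.999]]
wrist_force: [-0.0, -0.2, -0.1]
gripper_width: 0.007
```

```bash
for i in 1 2 3 4; do python3 st.py|tail -1; done;  python3 -c "
from h import *
save('wrist','w22',(200,0,360,240),3.3)
save('scene','s22',(240,190,320,280),8)
crop('w22z',(225,0,325,110),7,dict(np.load('pics/w22.npz'))['frame'][:,:,::-1])
g=dict(np.load('pics/s22.npz'))['frame'].astype(float).mean(2)[236:258,270:298]
m=(g>174*0.88).astype(np.uint8); k,l,st,ce=cv2.connectedComponentsWithStats(m,connectivity=4)
print([(st[j],(ce[j]+[270,236]).round(2)) for j in range(1,k) if st[j,4]>60])"; python3 st.py
```

```text
clamp xy mm [ -0.5 -27.3] push -y force -0.5
clamp xy mm [ -0.5 -27.8] push -y force 0.1
clamp xy mm [ -0.4 -28.1] push -y force 0.7
clamp xy mm [ -0.4 -28.2] push -y force -0.3
[(array([ 8,  7, 14,  9, 76], dtype=int32), array([284.53, 246.86]))]
20.0 [ 0.6247 -0.0174  0.1181] 84.68 [-0.1 -0.9  0.5] [-0.0523 -0.0023 -0.9986] 0.005
clamp xy mm [ -0.3 -28.4] push -y force -0.9
```

View pics/w22z.png

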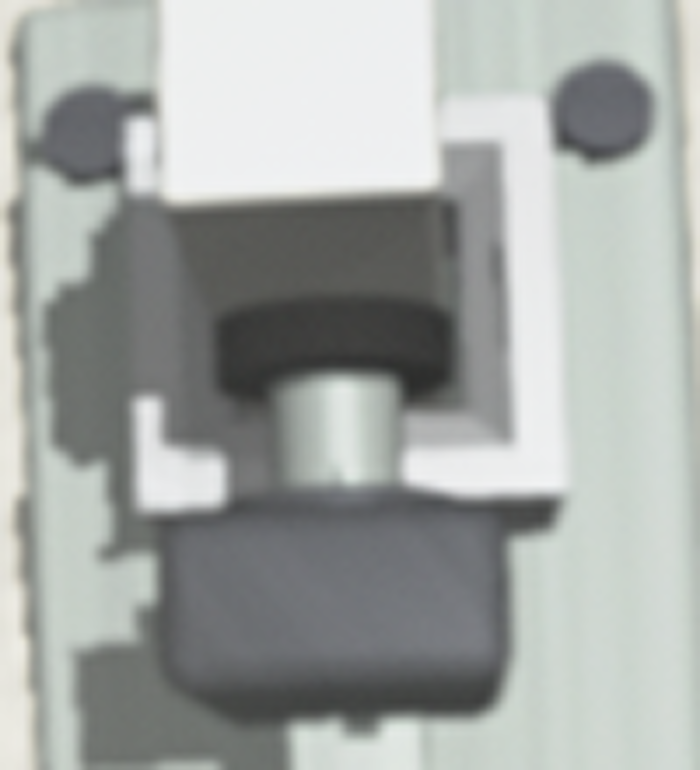

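```bash
python3 - <<'E'
from jaw import *
def cx(p): d=p[:2]-O; return 1000*(d[0]*np.cos(a)+d[1]*np.sin(a))
w=dict(np.load("pics/w22.npz")); B=A(225,0,7)
for n,p,z in (("stone L",(163,200),.102),("stone R",(440,190),.102),("stone topL",(160,20),.102),("stone topR",(436,20),.102),("pad top L",(218,330),.068),("pad top R",(455,330),.068),("pad front top",(337,298),.079),("head front",(337,512),.088),("head back",(337,668),.088),("rim L",(137,510),.042),("rim R",(565,490),.042),("rim inner far? R",(548,100),.042)):
    q=atz(w,B(*p),z,True); print(n,cx(q).round(1),cy(q).round(1))
E
```

```text
stone L -11.2 93.9
stone R 10.4 93.5
stone topL -11.1 109.8
stone topR 10.7 108.4
pad top L -10.6 90.9
pad top R 11.3 89.8
pad front top 1.0 90.6
head front 0.8 69.4
head back 0.3 56.0
rim L -22.2 78.1
rim R 22.1 78.3
rim inner far? R 22.3 121.9
```

Call:
servo_tool:
  deltas:
    - {"slide": [-0.5, 0, 0], "spin": 0}
    - {"slide": [-0.5, 0, 0], "spin": 0}
    - {"slide": [-0.3, 0, 0], "spin": 0}

```text
time_s: 20.3
tcp_pos: [0.6222, -0.0515, 0.1191]
ee_rot: [[0.092, 0.994, -0.05], [0.996, -0.092, -0.001], [-0.006, -0.05, -0.999]]
wrist_force: [-0.2, 4.3, 2.5]
gripper_width: 0.006
```

```bash
for i in 1 2 3 4; do python3 st.py|tail -1; done;  python3 -c "
from h import *
save('wrist','w23',(200,0,360,240),3.3)"
```

```text
clamp xy mm [ -0.9 -63.2] push -y force 2.8
clamp xy mm [ -0.9 -62.6] push -y force 2.8
clamp xy mm [ -0.9 -62.1] push -y force 2.3
clamp xy mm [ -1.  -61.8] push -y force 1.8
```

View pics/w23.png

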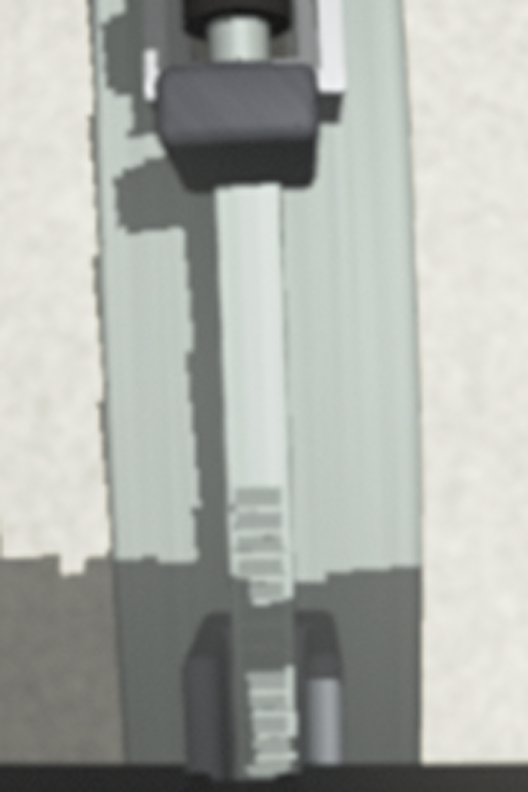

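Call:
servo_tool:
  deltas:
    - {"slide": [-0.35, 0, 0], "spin": 0}

```text
time_s: 20.65
tcp_pos: [0.6219, -0.0576, 0.1192]
ee_rot: [[0.09, 0.995, -0.05], [0.996, -0.09, -0.001], [-0.005, -0.049, -0.999]]
wrist_force: [-0.3, 8.0, 3.2]
gripper_width: 0.004
```

```bash
python3 -c "
from jaw import *
meas('w23',('front',(237,66),.088),('back',(237,142),.088),('rim',(145,100),.042))"; for i in 1 2 3 4; do python3 st.py|tail -1; done;  python3 -c "
from h import *
save('wrist','w24',(200,0,360,240),3.3)"
```

```text
front 69.6
back 54.7
rim 77.9
clamp xy mm [ -0.9 -69.6] push -y force 6.6
clamp xy mm [ -0.9 -69.3] push -y force 4.7
clamp xy mm [ -0.9 -69.1] push -y force 5.6
clamp xy mm [ -0.9 -69. ] push -y force 4.5
```

View pics/w24.png

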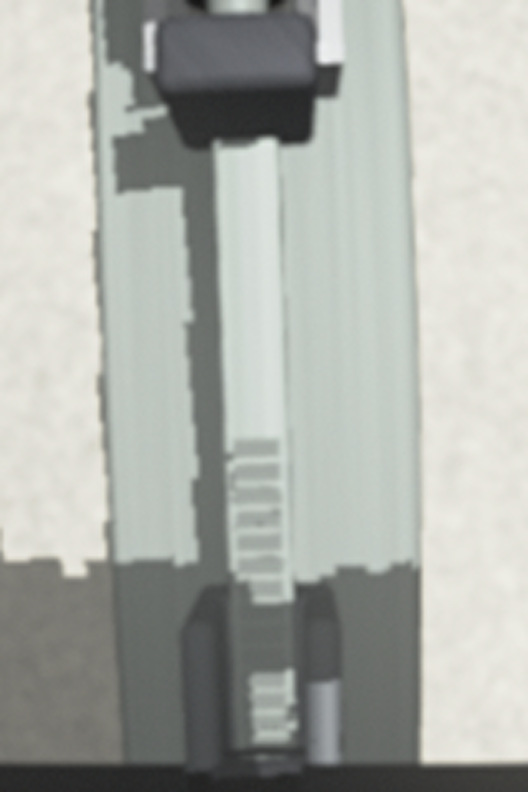

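```bash
python3 -c "
from jaw import *
meas('w24',('front',(237,16),.088),('back',(237,92),.088),('rim',(145,72),.042))"
```

```text
front 72.7
back 57.3
rim 77.8
```

Call:
servo_tool:
  deltas:
    - {"slide": [-0.38, 0, 0], "spin": 0}

```text
time_s: 21.0
tcp_pos: [0.6215, -0.0644, 0.1194]
ee_rot: [[0.089, 0.995, -0.048], [0.996, -0.089, 0.002], [-0.002, -0.048, -0.999]]
wrist_force: [0.2, 11.9, 2.5]
gripper_width: 0.003
```

```bash
for i in 1 2 3 4 5 6; do python3 st.py|tail -1; done;  python3 -c "
from h import *
save('wrist','w25',(200,0,360,240),3.3)"
```

```text
clamp xy mm [ -0.9 -76.4] push -y force 9.6
clamp xy mm [ -0.9 -76.2] push -y force 8.7
clamp xy mm [ -0.9 -76.1] push -y force 8.5
clamp xy mm [ -0.9 -76. ] push -y force 8.1
clamp xy mm [ -0.9 -76. ] push -y force 8.8
clamp xy mm [ -0.9 -76. ] push -y force 8.3
```

View pics/w25.png

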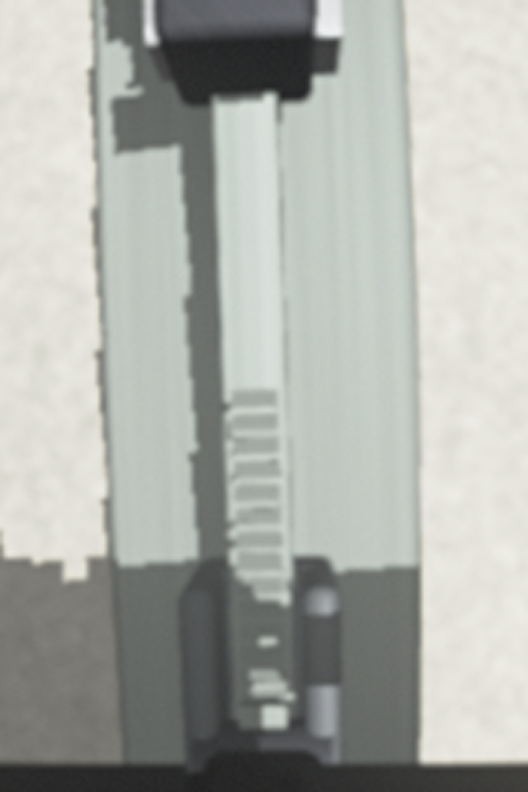

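```bash
python3 -c "
from jaw import *
for f,b,t,rim in (('w23',142,494,100),('w24',92,443,72),('w25',41,396,46),('w20',59,411,54)):
    print(f); meas(f,('back',(237,b),.088),('tooth',(250,t),.06),('rim',(145,rim),.042))"; python3 st.py
```

```text
w23
back 54.7
tooth -12.0
rim 77.9
w24
back 57.3
tooth -8.7
rim 77.8
w25
back 60.9
tooth -5.7
rim 77.8
w20
back 59.3
tooth -7.0
rim 77.8
21.4 [ 0.6214 -0.0649  0.1193] 84.86 [0.6 7.6 2.5] [-0.0482  0.0019 -0.9988] 0.0
clamp xy mm [ -0.9 -76. ] push -y force 7.6
```

```bash
python3 -c "
from h import *
print(r.finish_job())
s=sense(); print(s['time_s'],s['wrist_force'],s['tcp_pos'])"
```

```text
the job is handed in; nothing more can be done
None
the job is handed in; nothing more can be done
```

The stone is standing in the well and released, and the job was handed in at about 21.4 s with the trigger still held. No verdict came back, so this rests on my own measurements.

**Stone:** I picked the middle of the three stones, whose size matched (22 mm square, about 90 mm tall). On the first try its foot caught the well's rim at about 48 N upward on the wrist. That is over the 40 N figure, but it went through the held stone and not the arm or gripper body. I lifted, re-centred and lowered it again. After release its top measured about 101 mm above the worktop, against 102 mm expected.

**Pumping:** I did two near-full pulls, then two shorter pulls on the stone. I let go after the first short pull to check the pad against the stone.

**Final hold:**
- **Push:** the hand pushes the trigger with about 8 N. The gripper's position did not change in the last readings.
- **Pad depth:** the force suggests the pad is pressed in 6.4–6.9 mm. The camera's jaw position gives 7.1–8.4 mm. Half way is 7 mm and the hard stop is 14 mm.

**Disagreement:** both cameras show the top of the stone 4–5 mm nearer the anvil than when I placed it, more than the 1–2 mm expected. It is probably leaning 2–3° against the anvil; its top height did not change noticeably.

I did not push the jaw itself. I saw no sign of touching the other objects, but I did not check them individually.

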